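Wedge a gel cassette tight in an electrophoresis core

TASK

Set up the electrophoresis core for a leak test: take the glass gel cassette from the drying rack and stand it upright on the core's foot, comb side against the rubber gasket and its edges level with the core's sides. Then drive the wedge down into the gap between the cassette and the sloping yoke ribs, flat face to the glass, until its shoulder rests on top of the ribs and the cassette is clamped tight against the gasket. Leave the plain plate in the rack and the bottle as they are.

Things in the scene. Friction and masses are not known exactly. Their poses are not given: they have to be found in the camera images.
- core: Light grey plastic electrophoresis core, fixed. Origin: on the bench at mid width, below the free face of the gasket; +x from the gasket to the wedge side (about away from the robot), y along the gasket, z up. Base x = -60 to 52, 124 mm wide, 10 mm thick: its top is the foot the cassette stands on. Between free gasket and ribs there are 23.6 mm at the top and 13.5 mm at the foot.
- core_chamber (a point): Middle of the buffer chamber's rim, core x = -30 mm, 94 mm above the bench. The chamber is an open-topped hollow, 100 mm wide outside, behind the gasket: side walls 12 mm thick, back wall at core x = -56 to -50, and open towards the cassette above z = 24, so a finger can stand in it.
- core_ribs (a point): Mid-point between the inner top edges of the two yoke ribs, core x = 23.6 mm, 94 mm above the bench. The ribs are 18 mm wide, centred at y = -33 and +33, 14 mm thick at the top, with nothing between them above z = 36. Their inner faces slope towards the gasket going down (taper 0.12: 23.6 mm from the free gasket at the top, 13.5 at the foot).
- gasket (a joint): How far the black U-shaped rubber gasket (100 mm wide, strips 12 mm wide, up to z = 94) is squeezed back, in m: 0 free, at most 0.0042. It gives like a spring, 2 N per mm; squeezed nearly 3 mm with the wedge home. The wedge bites over its last 25 mm or so; driving it home takes 10 to 22 N downwards (pressing on the tab's top lets the ribs guide it), and friction then holds it.
- core_seat (a point): Where the cassette's centre is when it stands on the foot lightly touching the free gasket, centred: core x = 4 mm, 52 mm above the bench. Axes as core.
- core_home (a point): Where the centre of the wedge's grip tab is when the wedge is fully home: core x = 14 mm, 124 mm above the bench. Axes as core.
- rack: Grey drying rack, fixed: base 206 (x) x 116 (y) x 6 mm, three slots at x = -80, 0 and 80 mm, each 18 mm wide between four posts (at y = -34 and 34, top 51 mm above the bench). Cassette, wedge and plain plate stand in the slots, in any order. Origin: centre of the underside; x runs across the slots.
- cassette_mid (a point): Centre of the glass gel cassette: 8 mm thick (x), 100 mm wide (y), 84 mm high (z), about 0.12 kg. Its -x face is the comb side: the notched short plate with the white comb set flush in its top; this face goes to the gasket. In the rack it stands upright, comb side to the rack's -x (the robot's side).
- wedge_grip (a point): Centre of the black wedge's grip tab, 12 mm thick (x), 40 wide (y), 40 high. It stands on a shoulder slab 28 x 90 x 10 mm, underside 30 mm below this point, which overhangs to +x and comes to rest on the ribs. In the rack the wedge stands toe down, leaning up to 4 degrees, flat face to the rack's -x (the robot's side). About 0.11 kg.
- wedge: The wedge's toe, 110 mm below the grip's centre and 2 mm from it in -x. The body, 84 mm wide, is 80 mm from toe to shoulder. Its -x face is flat and upright, 7 mm in -x from this origin; its +x face slopes: 9 mm thick at the toe, 18.6 mm under the shoulder (taper 0.12, as the ribs).
- cassette: The same glass cassette; origin at the centre of its bottom edge, 42 mm below its centre.
- dam: Plain solid white plastic plate, same size as the cassette but without comb; stays in its rack slot. Origin at the centre of its bottom edge.
- bottle: Round reagent bottle with a blue cap, 64 mm diameter, 105 mm high, loose on the bench between core and rack; leave it alone. Origin at the centre of its underside. A clear buffer tank (130 x 150 x 121 mm) and a blue tube rack (70 x 190 x 50 mm) also stand beyond the work, fixed.
Mind the look-alikes: they are no part of the job. What is shaped like the cassette but orange or yellow is not meant.

How it is judged:
By the outcome, as a careful person would: the job done as asked, in the order asked, and still so for the second after the job is handed in, with the robot touching nothing.
It also fails if it takes over 59 s, if anything falls off the work surface, if the arm or the gripper's body presses on something with over 40 N, if the wrist force passes 120 N, or if a joint passes its speed limit or range.

ROBOT

A 6-joint arm with a two-finger parallel gripper is mounted at the origin on the work surface. World frame = base frame: x ahead of the robot, y to its left, z up, the work surface at z = 0. Lengths are in mm, angles in rad, forces in N, time in s.
With the tool pointing down it reaches from about 350 to 875 mm from the base axis. Payload 4.2 kg.
Tool frame: the origin (TCP) lies midway between the tips of the shut fingers; the grasp point (between the pads) lies 19 mm behind it (ctrl.grip_depth is the distance from the TCP to the grasp point, in mm); z points along the fingers, y is the direction in which the jaws open and shut (so a half turn about z gives the same grasp; the last joint's range is limited). The gripper opens to 87 mm and grips with 3 to 60 N. Pads are 19 mm wide; open, the fingers measure 117 mm over their backs; the gripper's body (75 mm by 190 mm) begins 51 mm behind the grasp point.
Start: joints at [0.259, 0.385, 0.008, 0, -1.194, -0.259], TCP at [624.979, 0.025, 222.55] pointing down, gripper open.
Joint ranges: [-3.14, 3.14], [-1.21, 2.06], [-1.07, 1.41], [-3.16, 2.05], [-2.99, -0.16], [-3.1, 3.1]. Speed limits (rad/s): [2.79, 2.79, 3.14, 3.14, 3.14, 3.14].

INTERFACE

Orientations are given as a unit quaternion [w, x, y, z].
In Python, from workcell import ctrl gives the robot as it stands. The module is installed in compiled form; this text tells all that it offers.
- The arm moves only by the tool carry_out, never from a script. Its argument "targets" is text: rows parted by semicolons, each of 7 numbers parted by spaces: the closure, from 0 (fully open) to 1 (shut), then the shift along the tool's x, y, z in m, then the turn, a rotation vector about the tool's x, y, z in degrees. In form: jaw dx dy dz rx ry rz; .... A call has 1 to 20 rows; each row shifts and turns the commanded pose from where the row before left it, along the tool's axes as they then stand; what a row does not reach is not made up. A row lasts 1/8 s, in which the tool goes at most 62.5 mm and 10.7 degrees, less where a joint would pass 70% of its speed; a pose out of reach is approached as far as the arm can. A call with a gripper value outside its range is refused whole. The fingers move at their own pace and stop on an object; "force" is the grip in N (left out, the last holds). Time passes only in rows, so rows that do not move let the fingers close. It gives the time, the measured TCP pose, the force and the opening at its end, in the units of the state.
- ctrl.observe(): the state, without advancing time (a new reading comes with each control period).
- ctrl.get_image(name): name is "scene" or "side" or "wrist"; returns a dict with "color" (480x640x3 uint8, blue, green, red), "fx", "fy", "cx", "cy" (pixels), "dist_coeffs" ([k1, k2, p1, p2, k3] as OpenCV has them; the pictures are not rectified), "rvec" (rotation vector, rad) and "tvec" (3), from world to camera coordinates, as OpenCV has them. Camera axes: x right, y down, z forward; pixel columns grow to the right and rows downward; lengths in mm; the calibration is good to about 2 mm. A picture is of the moment at which its call begins. There is no depth.
- ctrl.sign_off(): hands the job in, once; it reports no verdict.
The state is a dict: "time_s": time; "q": joint angles; "qd": joint speeds; "tau": joint torques, N m; "position": TCP position; "tool_rot": TCP orientation; "contact_force": force on the tool from outside, world axes, zero at the start; "ft_torque": the same for the moment, N m; "width": finger opening in mm.
Only numpy, scipy, OpenCV 4.12 (cv2) and the standard library are available. Lean on these libraries where they do the work, as an engineer would, in place of code of your own. Each camera call takes 0.05 s, during which the arm holds its last target.

## Working session

There is one attempt and no reset: what is moved stays moved. The work goes in short steps, Python scripts to look and compute and a tool call to move; the robot and the scene stay as the last step left them, time stands still between calls to the robot, and variables do not carry over. Pictures are saved under pics/ and viewed, and the job is handed in when it is done.

Besides the shell and the picture viewer there is one more tool, called after "Request:" as name(argument=value, ...), one argument or row to a line, values as JSON. carry_out: Moves the arm, as the interface text tells. Its arguments: {"type":"object","properties":{"targets":{"type":"string"},"force":{"type":"number"}},"required":["targets"]}

```bash
mkdir -p pics; cat > h.py <<'E'
import numpy as np, cv2
from workcell import ctrl
def grab(name,fn):
    im=ctrl.get_image(name); cv2.imwrite('pics/'+fn+'.png',im['color'])
    np.savez('pics/'+fn+'.npz',**{k:np.array(v) for k,v in im.items()})
    return im
def load(fn): return dict(np.load('pics/'+fn+'.npz'))
def K(im): return np.array([[im['fx'],0,im['cx']],[0,im['fy'],im['cy']],[0,0,1.]],float)
def ray(im,uv):
    p=cv2.undistortPoints(np.array(uv,float).reshape(-1,1,2),K(im),np.array(im['dist_coeffs'],float)).reshape(-1,2)
    R=cv2.Rodrigues(np.array(im['rvec'],float))[0];t=np.array(im['tvec'],float).ravel()
    d=np.c_[p,np.ones(len(p))]@R
    return -R.T@t,d
def onz(im,uv,z):
    c,d=ray(im,uv); return c+d*((z-c[2])/d[:,2])[:,None]
def tri(im1,uv1,im2,uv2):
    c1,d1=ray(im1,uv1);c2,d2=ray(im2,uv2);out=[]
    for a,b in zip(d1,d2):
        s=np.linalg.lstsq(np.c_[a,-b],c2-c1,rcond=None)[0]
        p,q=c1+s[0]*a,c2+s[1]*b
        out.append(np.r_[(p+q)/2,np.linalg.norm(p-q)])
    return np.array(out)
def proj(im,P):
    return cv2.projectPoints(np.array(P,float).reshape(-1,1,3),np.array(im['rvec'],float),np.array(im['tvec'],float),K(im),np.array(im['dist_coeffs'],float))[0].reshape(-1,2)
def st():
    o=ctrl.observe(); print({k:np.round(v,3).tolist() for k,v in o.items() if k in('time_s','position','tool_rot','contact_force','width','q','ft_torque')})
E
python3 - <<'E'
from h import *
for n in('scene','side','wrist'): 
    im=grab(n,n+'0'); c,_=ray(im,[[320,240]]); print(n,c,im['fx'])
st(); print(ctrl.grip_depth)
E
```

```text
scene [1136.46687401  244.05935496  761.99957794] 483.9240662785455
side [ 462.97298743 -722.12210534  677.48952992] 468.13829072265
wrist [624.07450753 -81.60205513 384.90328397] 387.250898234319
{'time_s': 0.15, 'q': [0.259, 0.385, 0.007, -0.0, -1.194, -0.259], 'position': [624.553, 0.008, 221.719], 'tool_rot': [-0.001, -0.707, 0.707, 0.001], 'contact_force': [0.261, -0.217, 0.377], 'ft_torque': [0.016, 0.034, -0.049], 'width': 87.021}
18.700000000000003
```

View pics/scene0.png

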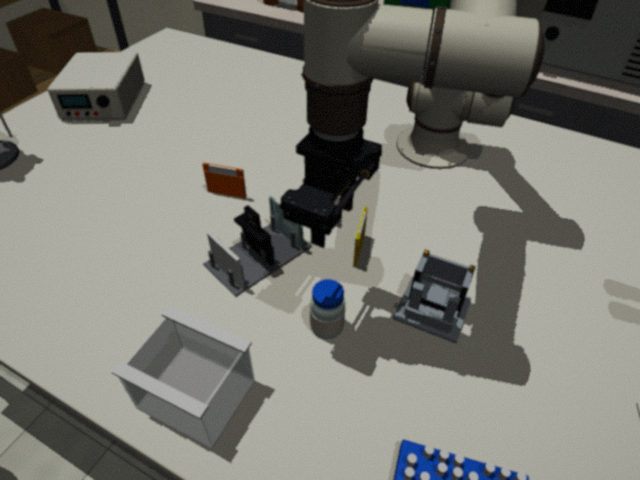

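View pics/side0.png

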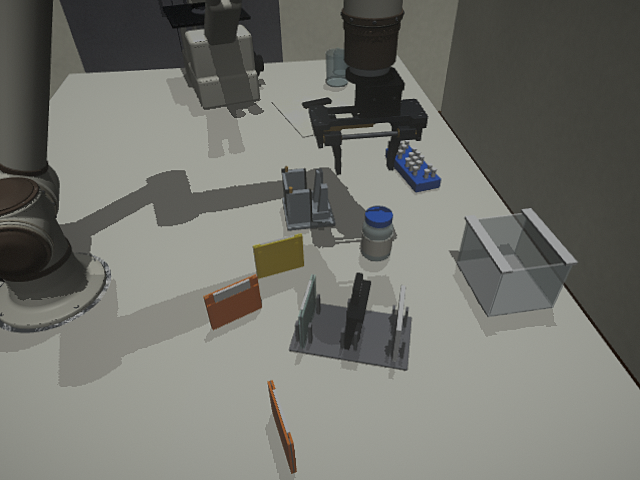

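View pics/wrist0.png

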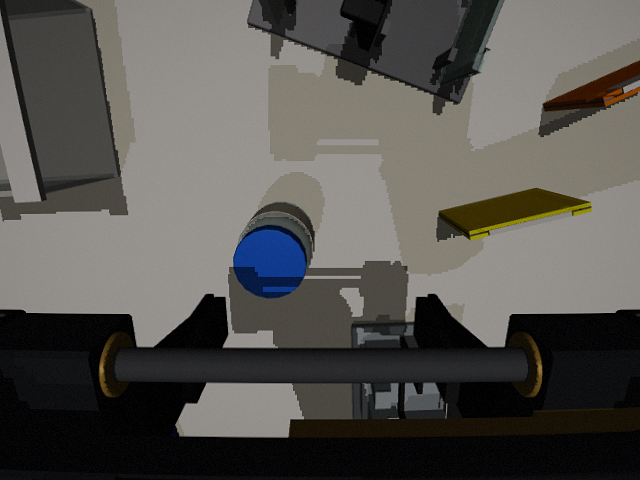

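```bash
python3 - <<'E'
import cv2
for n,(x,y,w,h),s in(('side0',(270,150,190,230),3.4),('scene0',(190,170,300,180),2.6)):
    a=cv2.imread(f'pics/{n}.png')[y:y+h,x:x+w]; a=cv2.convertScaleAbs(a,alpha=1.4,beta=10)
    k=int(s) if 0 else s
    a=cv2.resize(a,None,fx=k,fy=k,interpolation=cv2.INTER_CUBIC)
    a=a[:600] if a.shape[0]>600 else a
    cv2.imwrite(f'pics/{n}_z.png',a)
a=cv2.imread('pics/side0.png')
cv2.imwrite('pics/side0_rack.png',cv2.resize(cv2.convertScaleAbs(a[265:375,280:420],alpha=1.4,beta=10),None,fx=5,fy=5,interpolation=cv2.INTER_CUBIC))
cv2.imwrite('pics/side0_core.png',cv2.resize(cv2.convertScaleAbs(a[155:235,270:350],alpha=1.4,beta=10),None,fx=7,fy=7,interpolation=cv2.INTER_CUBIC))
E
```

```text
(no output)
```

View pics/side0_rack.png

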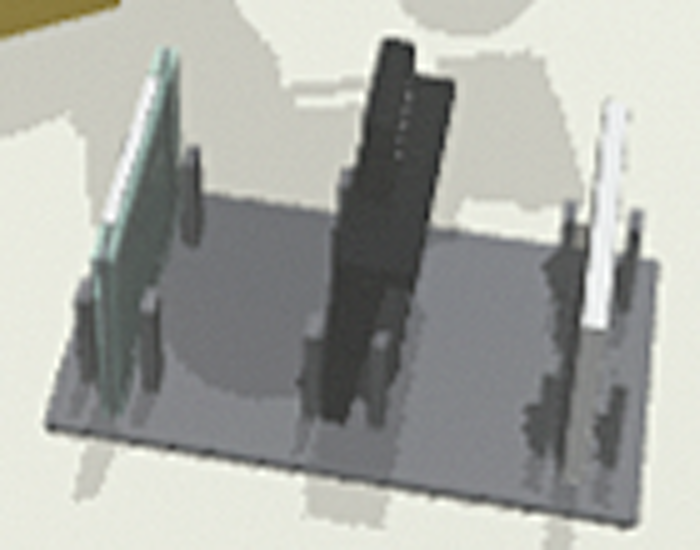

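View pics/side0_core.png

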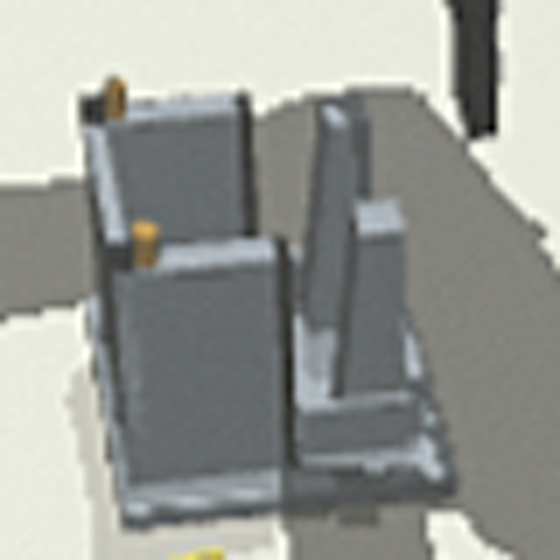

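View pics/scene0_z.png

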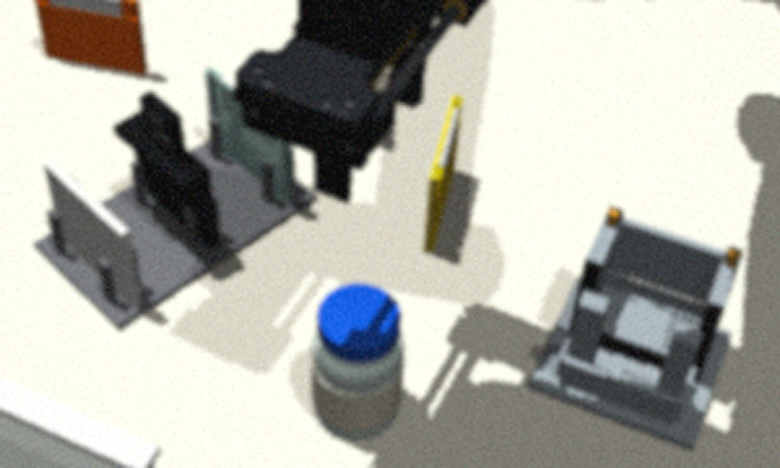

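```bash
python3 - <<'E'
from h import *
np.set_printoptions(precision=1,suppress=True)
s=load('side0');c=load('scene0');w=load('wrist0')
rs=np.array([[49,428],[635,523],[658,260]])/5+[280,265]
print('rack side',onz(s,rs,6))
rc=np.array([[38,245],[122,325],[312,200]])/2.6+[190,170]
print('rack scene',onz(c,rc,6))
print('core side base',onz(s,np.array([[125,520],[455,490]])/7+[270,155],5))
print('core scene base',onz(c,np.array([[530,382],[693,440]])/2.6+[190,170],5))
print('side walls top: near front, far front, near rear',onz(s,np.array([[283,243],[247,97],[105,262]])/7+[270,155],94))
print('cass top',onz(s,np.array([[98,258],[172,50]])/5+[280,265],93))
print('wedge tab top',onz(s,np.array([[400,45]])/5+[280,265],155))
print('dam top',onz(s,np.array([[597,325],[617,105]])/5+[280,265],93))
print('bottle',onz(s,[[378,215]],105),onz(c,[[328,293]],105))
_,d=ray(w,[[320,240]]);print(d)
E
```

```text
rack side [[ 459.8 -222.8    6. ]
 [ 650.4 -287.5    6. ]
 [ 688.6 -178.7    6. ]]
rack scene [[ 649.9 -277.9    6. ]
 [ 684.7 -171.9    6. ]
 [ 500.4 -108.8    6. ]]
core side base [[480.2 112.9   5. ]
 [589.  112.8   5. ]]
core scene base [[585.4 120.6   5. ]
 [577.3 241.9   5. ]]
side walls top: near front, far front, near rear [[537.1 133.5  94. ]
 [534.5 221.   94. ]
 [480.9 131.3  94. ]]
cass top [[ 480.9 -223.4   93. ]
 [ 515.5 -131.8   93. ]]
wedge tab top [[ 581.7 -202.4  155. ]]
dam top [[ 633.4 -272.1   93. ]
 [ 664.1 -180.1   93. ]]
bottle [[660.3   7.9 105. ]] [[665.4  17.8 105. ]]
[[-0.   0.3 -1. ]]
```

Request:
carry_out(
  targets="0 -0.04 0.016 -0.01 0 0 0;0 -0.04 0.016 -0.01 0 0 0;0 -0.04 0.016 -0.01 0 0 0;0 -0.04 0.016 -0.01 0 0 0;0 -0.04 0.016 -0.01 0 0 0;0 0 0 0 0 0 0;0 0 0 0 0 0 0",
)

```text
time_s: 1.02
position: [544.7, 199.8, 272.1]
tool_rot: [0.0, 0.707, -0.707, -0.0]
contact_force: [-0.5, -0.6, -0.1]
width: 86.9
```

```bash
python3 - <<'E'
from h import *
for n in('wrist','scene','side'):
    im=grab(n,n+'1')
st()
a=cv2.imread('pics/scene1.png')
cv2.imwrite('pics/scene1_z.png',cv2.resize(cv2.convertScaleAbs(a[170:310,190:350],alpha=1.4,beta=10),None,fx=4,fy=4,interpolation=cv2.INTER_CUBIC))
a=cv2.imread('pics/wrist1.png')
cv2.imwrite('pics/wrist1_b.png',cv2.convertScaleAbs(a,alpha=1.5,beta=15))
E
```

```text
{'time_s': 1.175, 'q': [0.629, 0.279, -0.023, 0.0, -1.271, -0.63], 'position': [545.137, 198.953, 272.019], 'tool_rot': [-0.001, -0.707, 0.708, 0.0], 'contact_force': [0.754, -1.051, 0.192], 'ft_torque': [-0.087, -0.023, -0.052], 'width': 86.886}
```

View pics/wrist1_b.png

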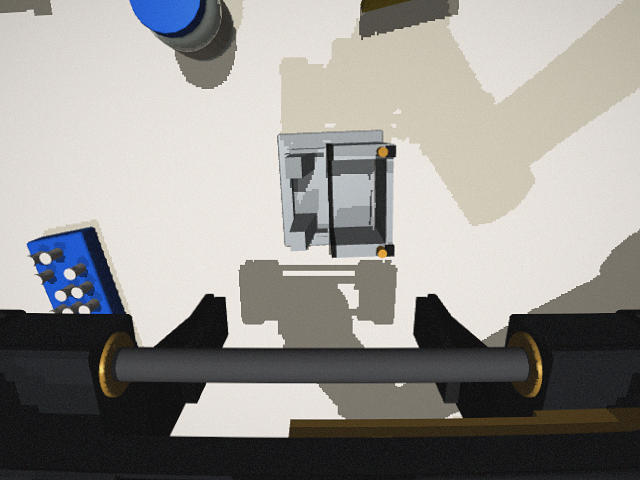

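View pics/scene1_z.png

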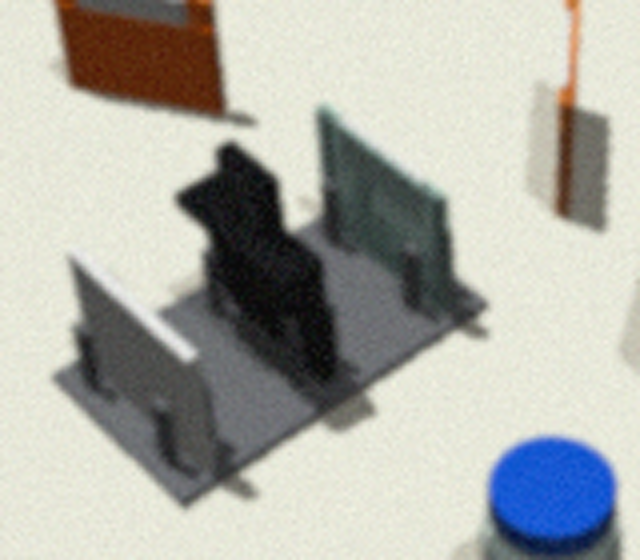

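```bash
python3 - <<'E'
import cv2
a=cv2.imread('pics/wrist1.png')[120:265,265:410]
cv2.imwrite('pics/wrist1_c.png',cv2.resize(cv2.convertScaleAbs(a,alpha=1.6,beta=15),None,fx=4,fy=4,interpolation=cv2.INTER_CUBIC))
a=cv2.imread('pics/side1.png')[265:375,280:420]
cv2.imwrite('pics/side1_c.png',cv2.resize(cv2.convertScaleAbs(a,alpha=1.4,beta=15),None,fx=5,fy=5,interpolation=cv2.INTER_CUBIC))
E
```

```text
(no output)
```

View pics/wrist1_c.png

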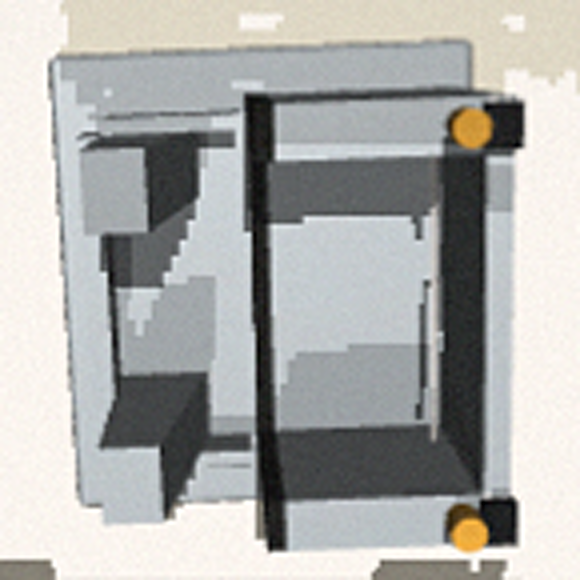

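View pics/side1_c.png

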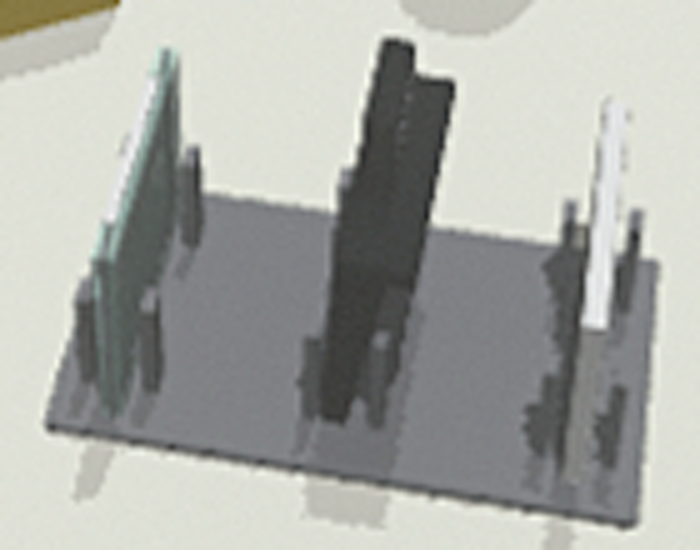

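```bash
python3 - <<'E'
from h import *
np.set_printoptions(precision=1,suppress=True)
w=load('wrist1');s=load('side0');c=load('scene1')
f=lambda a:np.array(a)/4+[265,120]-0.375
print('gasket front',g:=onz(w,f([[245,97],[268,548]]),94)); d=g[1]-g[0];print(np.linalg.norm(d),'yaw',np.degrees(np.arctan2(-d[0],d[1])), g.mean(0))
print('ribs inner',r:=onz(w,f([[145,143],[148,235],[166,447],[163,520]]),94)); d=r[3]-r[0];print(np.linalg.norm(d),np.degrees(np.arctan2(-d[0],d[1])),r[[0,3]].mean(0))
print('ribs outer',r:=onz(w,f([[82,148],[85,235],[101,447],[103,520]]),94))
print('base far',b:=onz(w,f([[50,60],[470,42],[82,500]]),10)); d=b[2]-b[0];print(np.linalg.norm(d),np.degrees(np.arctan2(-d[0],d[1])));d=b[1]-b[0];print(np.linalg.norm(d),np.degrees(np.arctan2(-d[1],-d[0])))
# scene rack
f2=lambda a:np.array(a)/4+[190,170]-0.375
print('rack',onz(c,f2([[55,378],[185,503],[485,303]]),6))
print('dam top',onz(c,f2([[72,258],[195,358]]),90))
print('cass top',onz(c,f2([[322,108],[442,196]]),90))
print('wedge tab top scene',onz(c,f2([[222,148],[275,185]]),150))
E
```

```text
gasket front [[539.3 127.1  94. ]
 [533.6 228.1  94. ]]
101.15126846883983 yaw 3.2354240994620023 [536.4 177.6  94. ]
ribs inner [[560.7 136.7  94. ]
 [560.4 156.3  94. ]
 [556.9 204.   94. ]
 [557.8 221.3  94. ]]
84.68118674029253 1.9816080881413376 [559.3 179.   94. ]
ribs outer [[574.3 137.7  94. ]
 [574.1 156.3  94. ]
 [571.7 204.   94. ]
 [571.6 221.3  94. ]]
base far [[589.6 119.7  10. ]
 [478.8 115.1  10. ]
 [584.3 240.7  10. ]]
121.09312581716989 2.540989671692537
110.9030190411796 2.391696113499087
rack [[ 650.9 -280.4    6. ]
 [ 686.5 -173.2    6. ]
 [ 495.4 -109.4    6. ]]
dam top [[ 637.1 -263.8   90. ]
 [ 663.3 -172.3   90. ]]
cass top [[ 481.  -216.7   90. ]
 [ 510.4 -126.    90. ]]
wedge tab top scene [[ 587.4 -201.6  150. ]
 [ 597.2 -165.1  150. ]]
```

Request:
carry_out(
  targets="0 0.046 -0.0047 0 0 0 0;0 0.046 -0.0047 0 0 0 0;0 0.046 -0.0047 0 0 0 0;0 0.046 -0.0047 0 0 0 0;0 0.046 -0.0047 0 0 0 0;0 0.046 -0.0047 0 0 0 0;0 0.046 -0.0047 0 0 0 0;0 0.046 -0.0047 0 0 0 0;0 0 0 0 0 0 9.25;0 0 0 0 0 0 9.25;0 0 0 0 0 0 0;0 0 0 0 0 0 0",
)

```text
time_s: 2.68
position: [582.4, -168.4, 272.4]
tool_rot: [-0.0, -0.585, 0.811, 0.0]
contact_force: [-0.1, 0.5, 1.1]
width: 87.1
```

```bash
python3 - <<'E'
from h import *
grab('wrist','wrist2')
grab('scene','scene2');grab('side','side2')
st()
a=cv2.imread('pics/wrist2.png')
cv2.imwrite('pics/wrist2_b.png',cv2.convertScaleAbs(a,alpha=1.5,beta=15))
E
```

```text
{'time_s': 2.825, 'q': [-0.014, 0.324, 0.042, 0.0, -1.289, -0.308], 'position': [582.538, -167.954, 272.549], 'tool_rot': [-0.0, -0.585, 0.811, 0.0], 'contact_force': [-0.589, -0.554, -0.817], 'ft_torque': [-0.01, -0.071, 0.003], 'width': 86.995}
```

View pics/wrist2_b.png

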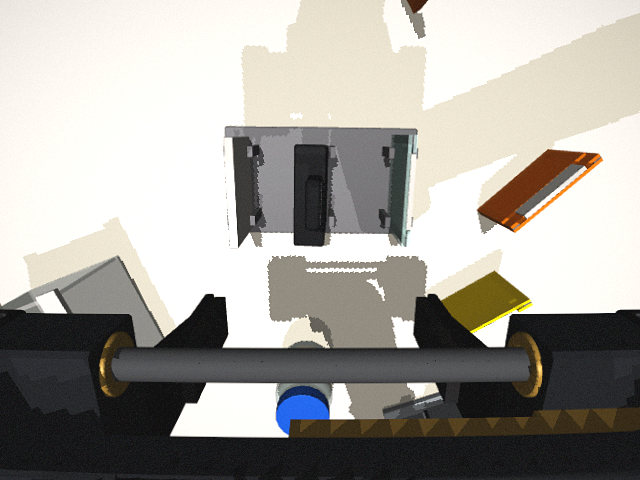

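```bash
python3 - <<'E'
import cv2
a=cv2.imread('pics/wrist2.png')[120:255,215:425]
cv2.imwrite('pics/wrist2_c.png',cv2.resize(cv2.convertScaleAbs(a,alpha=2.2,beta=15),None,fx=3.8,fy=3.8,interpolation=cv2.INTER_CUBIC))
E
```

```text
(no output)
```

View pics/wrist2_c.png

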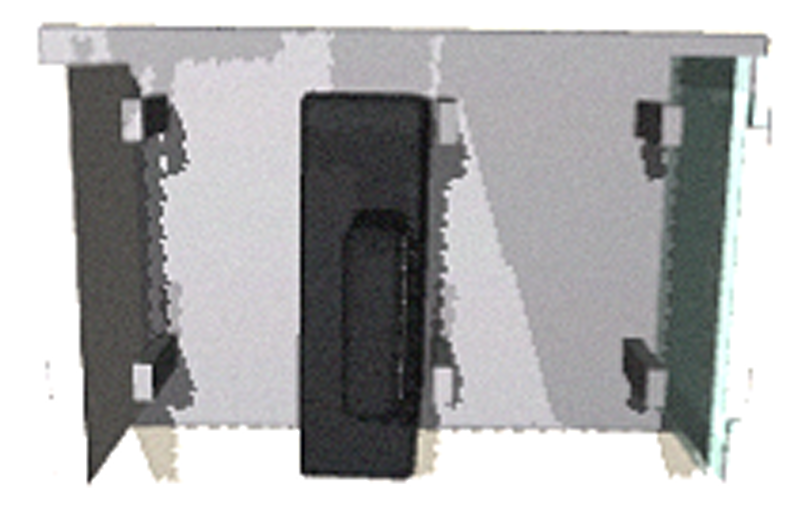

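```bash
python3 - <<'E'
import cv2,numpy as np
a=cv2.imread('pics/wrist2.png')
l=a[125:255,375:430];r=a[125:255,290:345]
o=np.hstack([cv2.convertScaleAbs(l,alpha=1.0),cv2.convertScaleAbs(r,alpha=4,beta=10)])
cv2.imwrite('pics/wrist2_d.png',cv2.resize(o,None,fx=4.6,fy=4.6,interpolation=cv2.INTER_NEAREST))
E
```

```text
(no output)
```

View pics/wrist2_d.png

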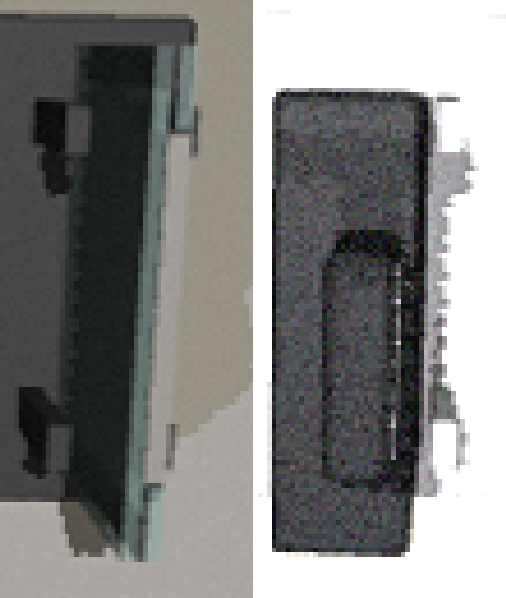

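```bash
python3 - <<'E'
from h import *
np.set_printoptions(precision=1,suppress=True)
w=load('wrist2')
y=np.radians(-18.5)
def loc(p): # rack-aligned coordinates
    return np.c_[p[:,0]*np.cos(y)+p[:,1]*np.sin(y), -p[:,0]*np.sin(y)+p[:,1]*np.cos(y)]
def rep(n,p): print(n,p[:,:2].tolist() if 0 else p[:,:2],'mean',p.mean(0)); print('  aligned',loc(p))
f=lambda a:np.array(a)/3.8+[215,120]-0.37
rep('rack far corners',onz(w,f([[38,26],[768,38]]),6)); rep('rack near edge',onz(w,f([[200,428],[600,430]]),6))
g=lambda a:np.array(a)/4.6+[375,125]-0.5
rep('cass',onz(w,g([[157,45],[195,45],[122,555],[162,558]]),90))
h=lambda a:(np.array(a)-[253,0])/4.6+[290,125]-0.5
rep('shoulder top',onz(w,h([[275,92],[428,92],[410,552],[273,552]]),96))
rep('tab top',onz(w,h([[325,250],[397,250],[393,487],[325,487]]),136))
E
```

```text
rack far corners [[ 650.6 -284.7]
 [ 457.5 -216.9]] mean [ 554.1 -250.8    6. ]
  aligned [[707.3 -63.5]
 [502.7 -60.5]]
rack near edge [[ 648.4 -161.5]
 [ 534.2 -122.8]] mean [ 591.3 -142.2    6. ]
  aligned [[666.1  52.6]
 [545.6  53.1]]
cass [[ 484.5 -221. ]
 [ 477.7 -218.8]
 [ 516.6 -127.1]
 [ 509.  -123.9]] mean [ 496.9 -172.7   90. ]
  aligned [[529.5 -55.9]
 [522.4 -55.9]
 [530.2  43.4]
 [522.   44. ]]
shoulder top [[ 580.2 -243.9]
 [ 553.4 -234.9]
 [ 584.3 -152.1]
 [ 610.1 -160.7]] mean [ 582.  -197.9   96. ]
  aligned [[627.6 -47.2]
 [599.4 -47.2]
 [602.4  41.2]
 [629.6  41.2]]
tab top [[ 578.  -217.4]
 [ 566.6 -213.6]
 [ 580.1 -175.2]
 [ 591.3 -178.9]] mean [ 579.  -196.3  136. ]
  aligned [[617.1 -22.7]
 [605.1 -22.8]
 [605.7  17.9]
 [617.5  17.9]]
```

Request:
carry_out(
  targets="0 0.0105 0.0265 0 0 0 0.2;0 0.0105 0.0265 0 0 0 0;0 0.0105 0.0265 0 0 0 0;0 0 0 0.04 0 0 0;0 0 0 0.04 0 0 0;0 0 0 0.04 0 0 0;0 0 0 0.04 0 0 0;0 0 0 0.03 0 0 0;0 0 0 0.0115 0 0 0;0 0 0 0 0 0 0;0 0 0 0 0 0 0",
  force=30,
)

```text
time_s: 4.2
position: [498.3, -172.5, 72.4]
tool_rot: [0.001, -0.583, 0.812, -0.001]
contact_force: [-0.2, -0.0, 0.1]
width: 86.9
```

```bash
python3 - <<'E'
from h import *
grab('side','side3');grab('scene','scene3')
st()
a=cv2.imread('pics/side3.png')[200:380,230:420]; b=cv2.imread('pics/scene3.png')[150:310,180:350]
f=lambda a:cv2.resize(cv2.convertScaleAbs(a,alpha=1.4,beta=10),(395,int(395*a.shape[0]/a.shape[1])),interpolation=cv2.INTER_CUBIC)
a,b=f(a),f(b);h=min(len(a),len(b));cv2.imwrite('pics/m3.png',np.hstack([a[:h],b[:h]]))
E
```

```text
{'time_s': 4.3, 'q': [-0.025, 0.383, -0.428, 0.0, -0.757, -0.301], 'position': [498.131, -172.467, 72.378], 'tool_rot': [0.001, -0.583, 0.812, -0.001], 'contact_force': [-0.443, 0.327, -0.274], 'ft_torque': [0.023, 0.044, 0.01], 'width': 86.751}
```

View pics/m3.png

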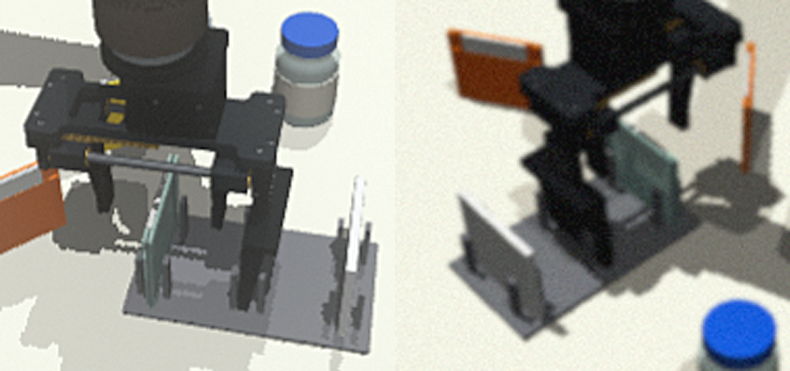

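Request:
carry_out(
  targets="0.5 0 0.001 0 0 0 0;1 0 0 0.0005 0 0 0;1 0 0 0 0 0 0;1 0 0 0 0 0 0;1 0 0 0 0 0 0;1 0 0 0 0 0 0;1 0 0 0 0 0 0",
  force=30,
)

```text
time_s: 5.18
position: [496.2, -172.1, 70.5]
tool_rot: [-0.0, -0.583, 0.813, 0.0]
contact_force: [-1.4, -0.7, 0.6]
width: 25.1
```

Request:
carry_out(
  targets="1 0 0 0 0 0 0;1 0 0 0 0 0 0;1 0 0 0 0 0 0;1 0 0 0 0 0 0",
)

```text
time_s: 5.68
position: [496.2, -172.1, 70.5]
tool_rot: [-0.0, -0.583, 0.813, 0.0]
contact_force: [0.5, 0.0, -0.7]
width: 7.6
```

Request:
carry_out(
  targets="1 0 0 -0.02 0 0 0;1 0 0 -0.04 0 0 0;1 0 0 -0.04 0 0 0;1 0 0 -0.04 0 0 0;1 0 0 0 0 0 -7.1;1 0 0 0 0 0 -7.1;1 0 0 0 0 0 -7.0;1 -0.0435 -0.0078 0 0 0 0;1 -0.0435 -0.0078 0 0 0 0;1 -0.0435 -0.0078 0 0 0 0;1 -0.0435 -0.0078 0 0 0 0;1 -0.0435 -0.0078 0 0 0 0;1 -0.0435 -0.0078 0 0 0 0;1 -0.0435 -0.0078 0 0 0 0;1 -0.0435 -0.0078 0 0 0 0;1 0 0 0 0 0 0;1 0 0 0 0 0 0",
)

```text
time_s: 7.8
position: [542.9, 178.0, 210.0]
tool_rot: [0.001, 0.722, -0.691, -0.0]
contact_force: [-0.3, -0.2, -1.0]
width: 8.0
```

```bash
python3 - <<'E'
from h import *
for n in('side','scene','wrist'): grab(n,n+'4')
st()
a=cv2.imread('pics/side4.png')[60:240,210:400]; b=cv2.imread('pics/scene4.png')[170:360,360:540]
f=lambda a:cv2.resize(cv2.convertScaleAbs(a,alpha=1.5,beta=10),(395,int(395*a.shape[0]/a.shape[1])),interpolation=cv2.INTER_CUBIC)
a,b=f(a),f(b);h=min(len(a),len(b));cv2.imwrite('pics/m4.png',np.hstack([a[:h],b[:h]]))
cv2.imwrite('pics/w4.png',cv2.convertScaleAbs(cv2.imread('pics/wrist4.png'),alpha=1.5,beta=15))
E
```

```text
{'time_s': 7.95, 'q': [0.599, 0.303, -0.145, -0.0, -1.123, -0.556], 'position': [543.207, 177.249, 210.567], 'tool_rot': [0.0, 0.722, -0.692, -0.0], 'contact_force': [-0.806, 0.06, -1.487], 'ft_torque': [0.031, 0.01, 0.029], 'width': 7.822}
```

View pics/m4.png

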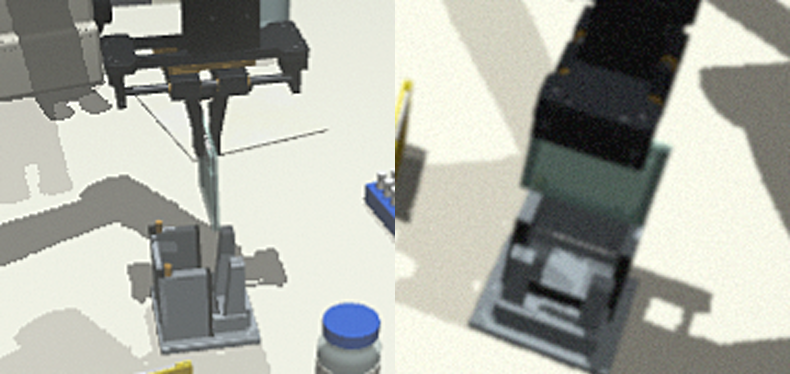

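View pics/w4.png

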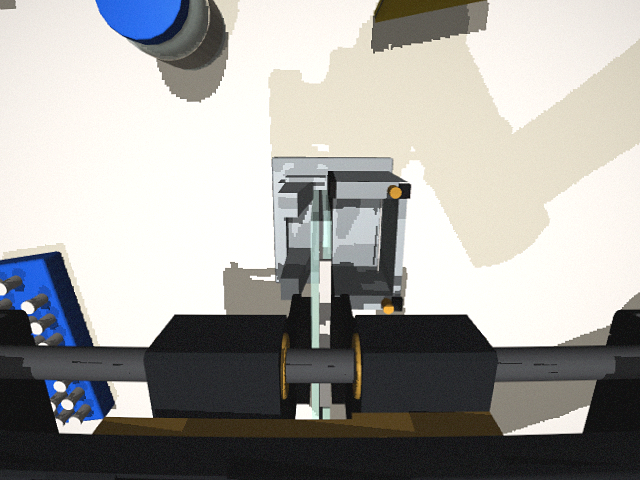

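```bash
python3 - <<'E'
import cv2
a=cv2.imread('pics/wrist4.png')[150:315,262:417]
cv2.imwrite('pics/w4c.png',cv2.resize(cv2.convertScaleAbs(a,alpha=1.3,beta=5),None,fx=3.6,fy=3.6,interpolation=cv2.INTER_CUBIC))
E
```

```text
(no output)
```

View pics/w4c.png

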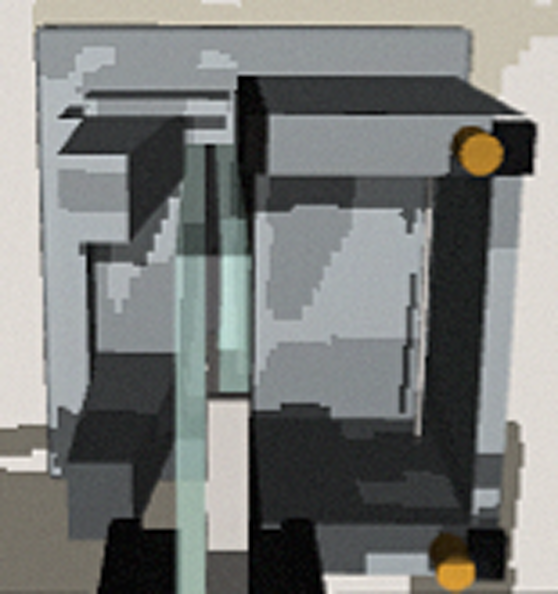

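```bash
python3 - <<'E'
from h import *
np.set_printoptions(precision=1,suppress=True)
w=load('wrist4')
f=lambda a:np.array(a)/3.6+[262,150]-0.36
inv=lambda p:(p+0.36-[262,150])*3.6
def fr(p,o=(0,0),y=np.radians(2.5)):
    p=p[:,:2]-o; return np.c_[p[:,0]*np.cos(y)+p[:,1]*np.sin(y),-p[:,0]*np.sin(y)+p[:,1]*np.cos(y)]
base=onz(w,f([[38,28],[468,30],[52,475]]),10);print('base',base[:,:2],'yaw',np.degrees(np.arctan2(-(base[2]-base[0])[0],(base[2]-base[0])[1])))
ribs=onz(w,f([[130,155],[130,240],[135,462],[137,538]]),94);print('ribs',ribs[:,:2],'yaw',np.degrees(np.arctan2(-(ribs[3]-ribs[0])[0],(ribs[3]-ribs[0])[1])))
print('wall outer/inner',onz(w,f([[400,113],[400,175]]),94)[:,:2], 'gask',onz(w,f([[241,113]]),94))
y=np.radians(2.5)
print('TCP in core axes',fr(np.array([[543.1,177.6]])),'base',fr(base),'ribs',fr(ribs))
# project held cassette bottom/top corners at -y end
T=np.array([543.1,177.6]);ex=np.array([np.cos(y),np.sin(y)]);ey=np.array([-np.sin(y),np.cos(y)])
P=[[*(T+a*ex-50*ey),z] for z in(146,230) for a in(-4,4)]
print('cass -y corners px in crop',inv(proj(w,P)))
c=onz(w,f([[183,145],[243,145]]),146);print('meas bottom corner',fr(c))
E
```

```text
base [[589.1 119.2]
 [479.5 115. ]
 [584.3 241.1]] yaw 2.2175696668353204
ribs [[560.4 138. ]
 [560.  155.4]
 [557.7 203.8]
 [556.8 221.5]] yaw 2.48489779081134
wall outer/inner [[506.9 127.3]
 [505.9 139.7]] gask [[538.6 128.7  94. ]]
TCP in core axes [[550.3 153.7]] base [[593.7  93.3]
 [484.   93.9]
 [594.3 215.4]] ribs [[565.9 113.4]
 [566.2 130.8]
 [566.  179.3]
 [565.9 197. ]]
cass -y corners px in crop [[231.2 142.9]
 [182.2 143. ]
 [242.4 254.5]
 [166.4 254.6]]
meas bottom corner [[554.2 104.1]
 [544.4 104.1]]
```

Request:
carry_out(
  targets="1 -0.001 0.002 0 0 0 0;1 0 0 0.03 0 0 0;1 0 0 0.03 0 0 0;1 0 0 0 0 0 0;1 0 0 0 0 0 0",
)

```text
time_s: 8.57
position: [542.0, 179.2, 151.8]
tool_rot: [-0.001, 0.722, -0.691, 0.0]
contact_force: [-0.4, -0.7, -0.5]
width: 7.9
```

```bash
python3 - <<'E'
from h import *
for n in('side','scene','wrist'): grab(n,n+'5')
st()
a=cv2.imread('pics/side5.png')[110:240,240:370]; b=cv2.imread('pics/wrist5.png')[180:340,260:420]
f=lambda a:cv2.resize(cv2.convertScaleAbs(a,alpha=1.5,beta=10),(395,int(395*a.shape[0]/a.shape[1])),interpolation=cv2.INTER_CUBIC)
a,b=f(a),f(b);h=min(len(a),len(b));cv2.imwrite('pics/m5.png',np.hstack([a[:h],b[:h]]))
E
```

```text
{'time_s': 8.725, 'q': [0.604, 0.353, -0.23, 0.0, -0.985, -0.56], 'position': [541.946, 179.483, 152.005], 'tool_rot': [-0.001, 0.722, -0.691, 0.0], 'contact_force': [0.967, 0.253, -1.555], 'ft_torque': [-0.036, -0.018, -0.04], 'width': 8.08}
```

View pics/m5.png

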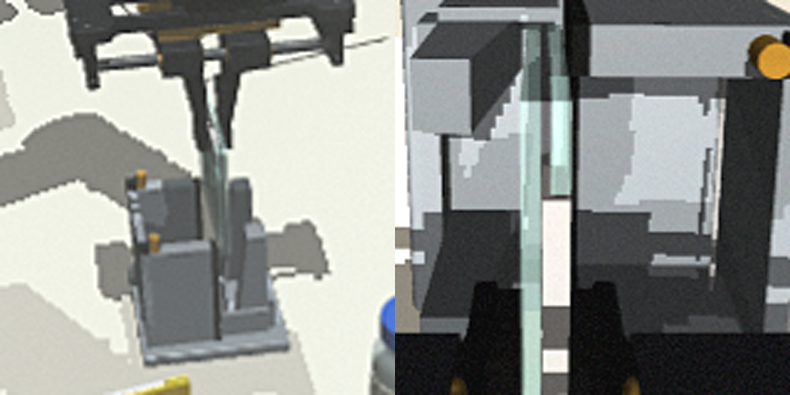

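```bash
python3 - <<'E'
from h import *
a=cv2.imread('pics/wrist5.png')[180:240,300:350]
cv2.imwrite('pics/m5b.png',cv2.resize(cv2.convertScaleAbs(a,alpha=2.2,beta=10),None,fx=10,fy=10,interpolation=cv2.INTER_NEAREST))
E
```

```text
(no output)
```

View pics/m5b.png

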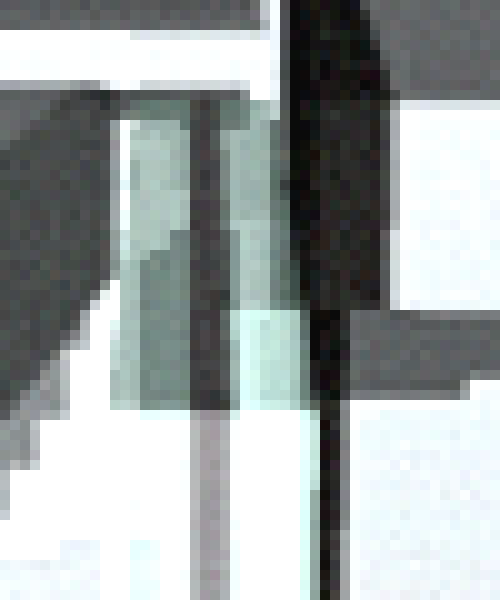

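Request:
carry_out(
  targets="1 0 -0.0007 0.02 0 0 0;1 0 0 0.03 0 0 0;1 0 0 0.02 0 0 0;1 0 0 0.005 0 0 0;1 0 0 0 0 0 0;1 0 0 0 0 0 0",
)

```text
time_s: 9.48
position: [542.8, 179.7, 76.9]
tool_rot: [-0.001, 0.722, -0.691, 0.0]
contact_force: [1.0, 0.4, -0.7]
width: 7.5
```

Request:
carry_out(
  targets="1 0 0 0.001 0 0 0;1 0 0 0.001 0 0 0;1 0 0 0.0005 0 0 0;1 0 0 0 0 0 0",
)

```text
time_s: 9.98
position: [542.6, 179.5, 74.5]
tool_rot: [-0.001, 0.723, -0.691, 0.0]
contact_force: [-0.9, 0.1, 5.2]
width: 7.7
```

```bash
python3 - <<'E'
from h import *
for n in('side','scene','wrist'): grab(n,n+'6')
st()
a=cv2.imread('pics/side6.png')[130:240,250:360]; b=cv2.imread('pics/wrist6.png')[220:380,260:420]
f=lambda a:cv2.resize(cv2.convertScaleAbs(a,alpha=1.5,beta=10),(395,int(395*a.shape[0]/a.shape[1])),interpolation=cv2.INTER_CUBIC)
a,b=f(a),f(b);h=min(len(a),len(b));cv2.imwrite('pics/m6.png',np.hstack([a[:h],b[:h]]))
E
```

```text
{'time_s': 10.125, 'q': [0.603, 0.443, -0.316, 0.001, -0.811, -0.559], 'position': [542.599, 179.493, 74.509], 'tool_rot': [-0.001, 0.723, -0.691, 0.0], 'contact_force': [-1.923, 0.491, 5.963], 'ft_torque': [-0.059, 0.58, -0.027], 'width': 7.608}
```

View pics/m6.png

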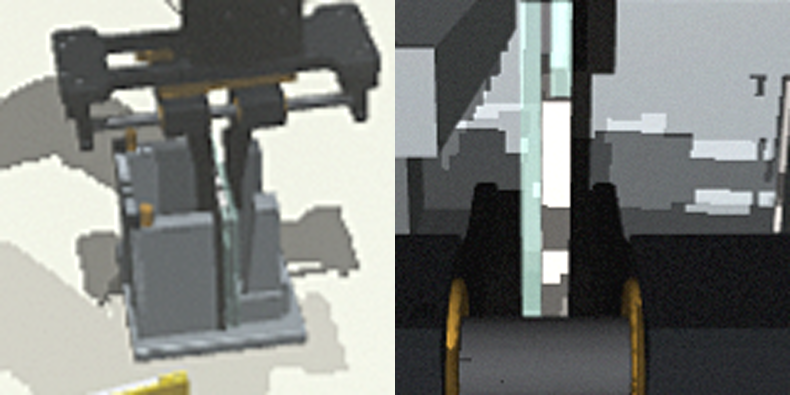

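Request:
carry_out(
  targets="1 0 0 -0.0004 0 0 0;1 0 0.001 0 0 0 0;1 0 0.001 0 0 0 0;1 0 0 0 0 0 0",
)

```text
time_s: 10.62
position: [541.7, 179.5, 74.5]
tool_rot: [-0.002, 0.723, -0.691, 0.001]
contact_force: [2.4, -1.8, 6.3]
width: 7.4
```

```bash
python3 - <<'E'
from h import *
grab('wrist','wrist7')
st()
b=cv2.imread('pics/wrist7.png')[200:290,280:370]
cv2.imwrite('pics/m7.png',cv2.resize(cv2.convertScaleAbs(b,alpha=1.6,beta=10),None,fx=6,fy=6,interpolation=cv2.INTER_CUBIC))
E
```

```text
{'time_s': 10.675, 'q': [0.604, 0.441, -0.32, 0.002, -0.806, -0.561], 'position': [541.742, 179.522, 74.498], 'tool_rot': [-0.002, 0.723, -0.691, 0.001], 'contact_force': [2.014, -1.544, 5.496], 'ft_torque': [-0.557, -0.848, 0.004], 'width': 7.797}
```

View pics/m7.png

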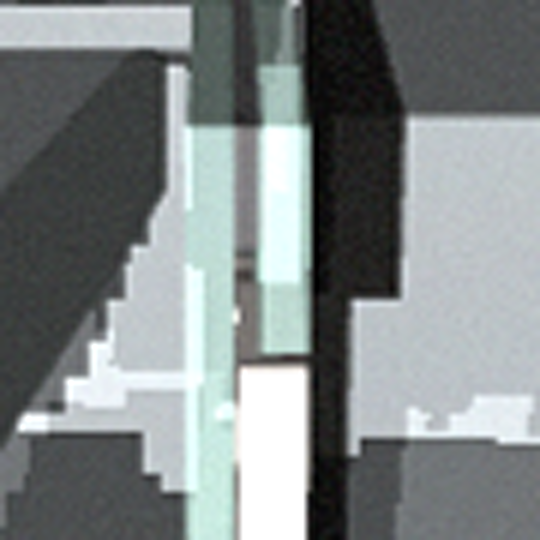

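Request:
carry_out(
  targets="1 0 0 -0.0005 0 0 0;1 0 0.001 0 0 0 0;1 0 0 0 0 0 0",
)

```text
time_s: 11.05
position: [540.2, 179.7, 74.5]
tool_rot: [-0.001, 0.723, -0.691, 0.001]
contact_force: [3.1, -0.0, 4.7]
width: 7.8
```

Request:
carry_out(
  targets="0.75 0 0 0 0 0 0;0.75 0 0 0 0 0 0;0.75 0 0 0 0 0 0;0.75 0 0 0 0 0 0",
)

```text
time_s: 11.55
position: [538.2, 178.7, 73.3]
tool_rot: [0.001, 0.722, -0.692, -0.0]
contact_force: [-0.5, -0.5, 0.8]
width: 21.7
```

```bash
python3 - <<'E'
from h import *
grab('wrist','wrist8')
st()
b=cv2.imread('pics/wrist8.png')[200:360,260:420]
cv2.imwrite('pics/m8.png',cv2.resize(cv2.convertScaleAbs(b,alpha=1.6,beta=10),None,fx=3.7,fy=3.7,interpolation=cv2.INTER_CUBIC))
E
```

```text
{'time_s': 11.6, 'q': [0.606, 0.44, -0.325, -0.0, -0.808, -0.562], 'position': [538.413, 178.864, 73.454], 'tool_rot': [0.001, 0.722, -0.692, -0.0], 'contact_force': [-0.232, 0.258, 0.553], 'ft_torque': [0.026, 0.04, -0.042], 'width': 21.345}
```

View pics/m8.png

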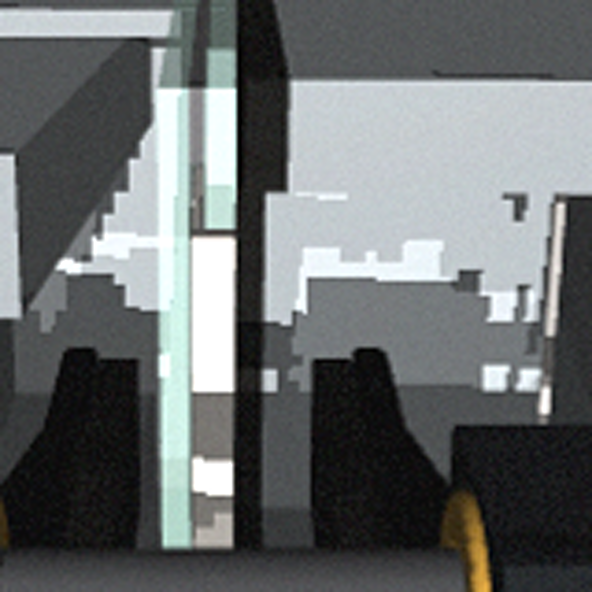

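Request:
carry_out(
  targets="0.75 0 -0.001 -0.01 0 0 0;0.75 0 0 -0.04 0 0 0;0.75 0 0 -0.04 0 0 0;0.75 0 0 -0.05 0 0 0;0.5 0 0 -0.05 0 0 0;0.5 0 0 0 0 0 0",
)

```text
time_s: 12.35
position: [542.2, 180.0, 270.0]
tool_rot: [-0.005, 0.722, -0.691, 0.002]
contact_force: [-0.4, -1.0, -0.9]
width: 34.6
```

```bash
python3 - <<'E'
from h import *
for n in('side','scene','wrist'): grab(n,n+'9')
st()
a=cv2.imread('pics/side9.png')[140:240,260:360]; b=cv2.imread('pics/wrist9.png')[140:290,250:400]
f=lambda a:cv2.resize(cv2.convertScaleAbs(a,alpha=1.6,beta=10),(395,int(395*a.shape[0]/a.shape[1])),interpolation=cv2.INTER_CUBIC)
a,b=f(a),f(b);h=min(len(a),len(b));cv2.imwrite('pics/m9.png',np.hstack([a[:h],b[:h]]))
E
```

```text
{'time_s': 12.5, 'q': [0.605, 0.262, -0.066, -0.001, -1.243, -0.561], 'position': [539.403, 178.898, 263.519], 'tool_rot': [0.0, 0.722, -0.692, -0.0], 'contact_force': [0.155, -0.3, -0.033], 'ft_torque': [0.006, 0.056, -0.01], 'width': 41.0}
```

View pics/m9.png

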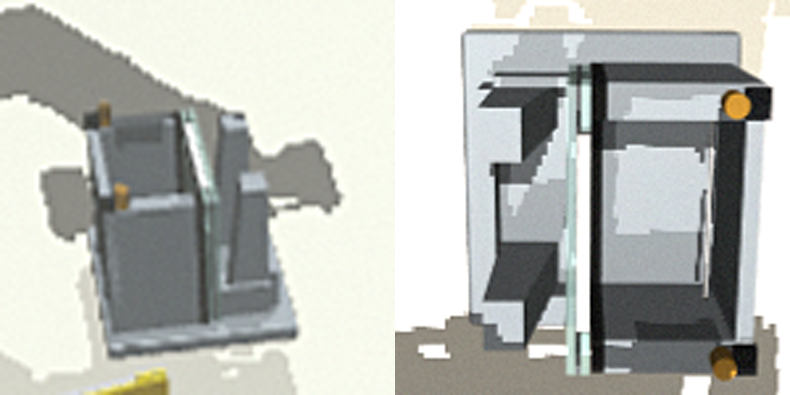

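```bash
python3 - <<'E'
from h import *
b=cv2.imread('pics/wrist9.png')[140:290,310:390]
cv2.imwrite('pics/m9b.png',np.hstack([cv2.resize(cv2.convertScaleAbs(b[:60],alpha=1.4,beta=10),None,fx=4.9,fy=9,interpolation=cv2.INTER_NEAREST),cv2.resize(cv2.convertScaleAbs(b[90:],alpha=1.4,beta=10),None,fx=4.9,fy=9,interpolation=cv2.INTER_NEAREST)]))
np.set_printoptions(precision=1,suppress=True)
w=load('wrist9')
f=lambda a:(np.array(a)-[395,0])/(395/150)+[250,140]-0.36
y=np.radians(2.45)
def fr(p): return np.c_[p[:,0]*np.cos(y)+p[:,1]*np.sin(y),-p[:,0]*np.sin(y)+p[:,1]*np.cos(y)]
print('glass +x face ends',fr(onz(w,f([[568,85],[566,374]]),94)))
print('ribs inner',fr(onz(w,f([[522,108],[522,162],[524,300],[524,348]]),94)))
print('gasket',fr(onz(w,f([[592,85],[591,374]]),94)))
print('wall',fr(onz(w,f([[680,84],[680,374]]),94)))
o=ctrl.observe()['position'];print('tcp',fr(np.array([o])))
E
```

```text
glass +x face ends [[550.8 106.5]
 [551.9 206.6]]
ribs inner [[565.8 113.9]
 [566.1 131.6]
 [566.2 179.3]
 [566.5 196.9]]
gasket [[543.1 106.5]
 [543.1 206.6]]
wall [[514.6 106.2]
 [511.8 206.6]]
tcp [[546.6 155.7]]
```

View pics/m9b.png

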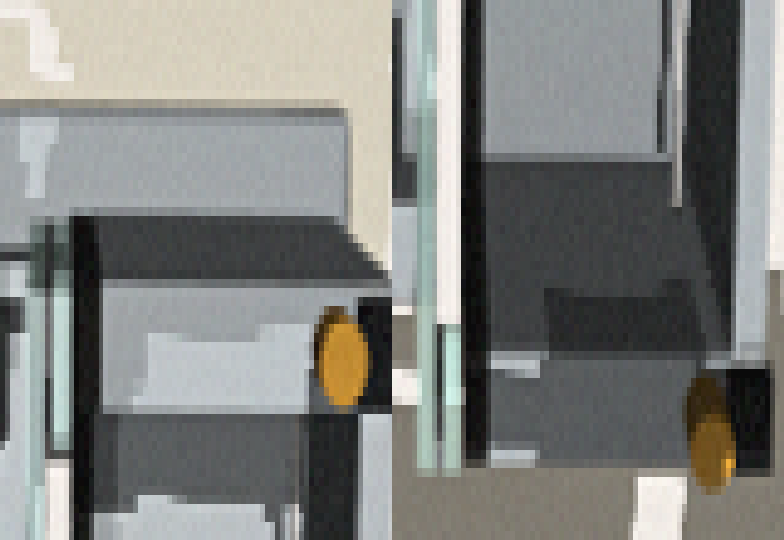

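Request:
carry_out(
  targets="0.5 0.0426 0.0008 0 0 0 0;0.5 0.0426 0.0008 0 0 0 0;0.5 0.0426 0.0008 0 0 0 0;0.5 0.0426 0.0008 0 0 0 0;0.5 0.0426 0.0008 0 0 0 0;0.5 0.0426 0.0008 0 0 0 0;0.5 0.0426 0.0008 0 0 0 0;0.5 0.0426 0.0008 0 0 0 0;0.5 0 0 0 0 0 7;0.5 0 0 0 0 0 7;0.5 0 0 0 0 0 7;0.5 0 0 0 0 0 0;0.5 0 0 0 0 0 0",
)

```text
time_s: 14.12
position: [548.2, -161.5, 263.1]
tool_rot: [-0.001, -0.585, 0.811, 0.001]
contact_force: [0.7, -0.1, -0.5]
width: 43.3
```

```bash
python3 - <<'E'
from h import *
grab('wrist','wrist10');grab('side','side10')
st()
a=cv2.imread('pics/wrist10.png')
cv2.imwrite('pics/w10.png',cv2.convertScaleAbs(a,alpha=1.5,beta=15))
b=a[110:290,230:400]
cv2.imwrite('pics/w10c.png',cv2.resize(cv2.convertScaleAbs(b,alpha=4,beta=10),None,fx=3.3,fy=3.3,interpolation=cv2.INTER_CUBIC))
E
```

```text
{'time_s': 14.225, 'q': [-0.003, 0.268, -0.058, -0.0, -1.245, -0.319], 'position': [548.362, -161.528, 263.541], 'tool_rot': [-0.0, -0.585, 0.811, 0.0], 'contact_force': [-0.146, 0.41, -0.299], 'ft_torque': [-0.001, -0.026, 0.023], 'width': 43.336}
```

View pics/w10.png

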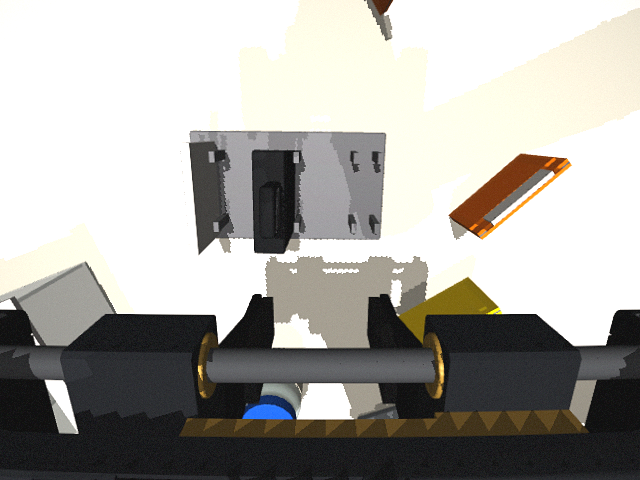

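View pics/w10c.png

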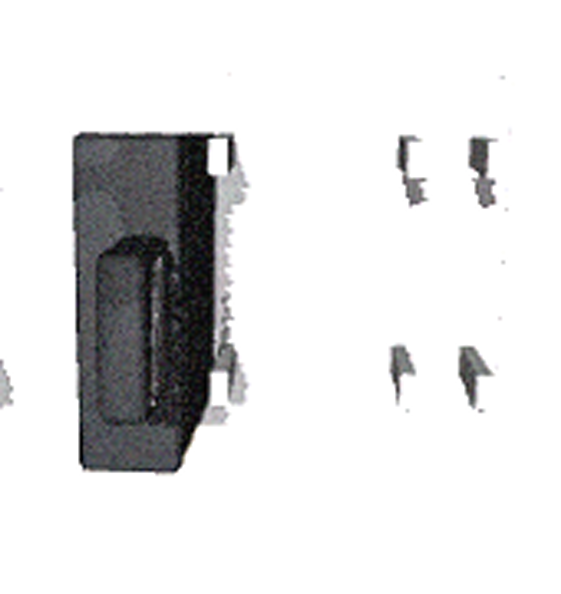

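```bash
python3 - <<'E'
from h import *
np.set_printoptions(precision=1,suppress=True)
w=load('wrist10');w2=load('wrist2')
y=np.radians(-18.5)
fr=lambda p: np.c_[p[:,0]*np.cos(y)+p[:,1]*np.sin(y),-p[:,0]*np.sin(y)+p[:,1]*np.cos(y)]
f=lambda a:np.array(a)/3.3+[230,110]-0.35
h=lambda a:(np.array(a)-[253,0])/4.6+[290,125]-0.5
sh=f([[75,133],[180,133],[180,470],[82,470]]);tb=f([[97,254],[145,254],[149,421],[101,421]])
print('shoulder z96',fr(onz(w,sh,96)));print('tab z136',fr(onz(w,tb,136)))
s2=h([[275,92],[428,92],[410,552],[273,552]]);t2=h([[325,250],[397,250],[393,487],[325,487]])
for n,a,b in(('sh',sh,s2),('tab',tb,t2)):
    t=tri(w,a,w2,b);print(n,np.c_[fr(t),t[:,2:]])
print('toe flat face z6',fr(onz(w,f([[215,172],[215,360]]),6)))
E
```

```text
shoulder z96 [[627.  -47.5]
 [600.6 -47.5]
 [602.8  41.1]
 [629.4  41.2]]
tab z136 [[616.5 -22.4]
 [605.6 -22.4]
 [605.9  16.7]
 [617.3  16.7]]
sh [[628.  -47.1  90.1   0.3]
 [599.6 -47.7 107.    0.4]
 [602.4  40.  100.    0.1]
 [629.7  41.7  94.4   0. ]]
tab [[617.2 -22.  131.4   0.4]
 [605.1 -23.2 140.6   0.2]
 [605.8  17.2 136.6   1.2]
 [617.7  18.1 132.8   1.1]]
toe flat face z6 [[597.6 -31.5]
 [598.7  30.3]]
```

Request:
carry_out(
  targets="0.5 0.0117 -0.0203 0 0 0 0;0.5 0.0117 -0.0204 0 0 0 0;0.5 0 0 0.04 0 0 1.2;0.5 0 0 0.04 0 0 0;0.5 0 0 0.033 0 0 0;0.5 0 0 0 -2 0 0;0.5 0 0 0.025 0 0 0;0.5 0 0 0.023 0 0 0;0.5 0 0 0 0 0 0;0.5 0 0 0 0 0 0",
)

```text
time_s: 15.48
position: [578.9, -196.3, 103.9]
tool_rot: [-0.01, -0.576, 0.817, 0.014]
contact_force: [0.0, 0.5, 0.7]
width: 43.4
```

```bash
python3 - <<'E'
from h import *
grab('wrist','wrist11');grab('side','side11')
st()
a=cv2.imread('pics/side11.png')[210:370,280:440]; b=cv2.imread('pics/wrist11.png')[150:400,220:420]
f=lambda a:cv2.resize(cv2.convertScaleAbs(a,alpha=2,beta=10),(395,int(395*a.shape[0]/a.shape[1])),interpolation=cv2.INTER_CUBIC)
a,b=f(a),f(b);h=min(len(a),len(b));cv2.imwrite('pics/m11.png',np.hstack([a[:h],b[:h]]))
E
```

```text
{'time_s': 15.575, 'q': [-0.067, 0.481, -0.152, -0.011, -0.969, -0.27], 'position': [579.026, -196.307, 104.345], 'tool_rot': [-0.009, -0.576, 0.817, 0.013], 'contact_force': [0.043, -0.935, -0.612], 'ft_torque': [-0.011, -0.116, -0.0], 'width': 43.941}
```

View pics/m11.png

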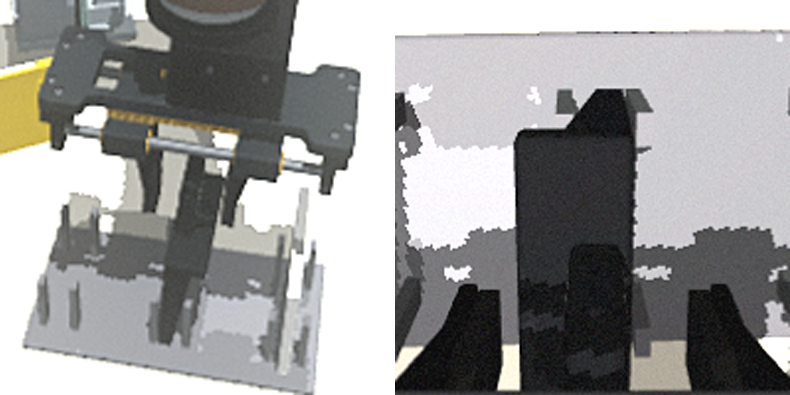

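Request:
carry_out(
  targets="1 0 0 0 0 0 0;1 0 0 0 0 0 0;1 0 0 0 0 0 0;1 0 0 0 0 0 0;1 0 0 0 0 0 0;1 0 0 0 0 0 0",
  force=30,
)

```text
time_s: 16.32
position: [578.2, -196.2, 103.0]
tool_rot: [-0.01, -0.576, 0.817, 0.014]
contact_force: [-0.2, -0.4, 0.7]
width: 12.1
```

Request:
carry_out(
  targets="1 0 0 -0.02 0 0 0;1 0 0 -0.04 0 0 0;1 0 0 -0.04 0 0 0;1 0 0 -0.04 0 0 0;1 0 0 0 2 0 0;1 0 0 0 0 0 -7.4;1 0 0 0 0 0 -7.4;1 0 0 0 0 0 -7.4;1 -0.042 0.0014 0 0 0 0;1 -0.042 0.0014 0 0 0 0;1 -0.042 0.0014 0 0 0 0;1 -0.042 0.0014 0 0 0 0;1 -0.042 0.0014 0 0 0 0;1 -0.042 0.0014 0 0 0 0;1 -0.042 0.0014 0 0 0 0;1 -0.042 0.0014 0 0 0 0;1 -0.042 0.0014 0 0 0 0;1 0 0 0 0 0 0;1 0 0 0 0 0 0",
)

```text
time_s: 18.7
position: [553.3, 179.0, 242.4]
tool_rot: [0.001, 0.722, -0.691, -0.0]
contact_force: [-0.7, -0.1, -0.9]
width: 11.8
```

```bash
python3 - <<'E'
from h import *
for n in('side','scene','wrist'): grab(n,n+'12')
st()
a=cv2.imread('pics/side12.png')[60:240,210:390]; b=cv2.imread('pics/wrist12.png')[140:400,240:420]
f=lambda a:cv2.resize(cv2.convertScaleAbs(a,alpha=2,beta=10),(395,int(395*a.shape[0]/a.shape[1])),interpolation=cv2.INTER_CUBIC)
a,b=f(a),f(b);h=max(len(a),len(b));P=lambda x:np.pad(x,((0,h-len(x)),(0,0),(0,0)));cv2.imwrite('pics/m12.png',np.hstack([P(a),P(b)]))
p=ctrl.observe()['position'];y=np.radians(2.45);print(p[0]*np.cos(y)+p[1]*np.sin(y),-p[0]*np.sin(y)+p[1]*np.cos(y))
E
```

```text
{'time_s': 18.85, 'q': [0.59, 0.298, -0.069, -0.0, -1.204, -0.548], 'position': [553.647, 178.214, 242.847], 'tool_rot': [0.0, 0.722, -0.692, -0.0], 'contact_force': [-0.163, 0.077, -0.819], 'ft_torque': [-0.069, -0.003, -0.034], 'width': 11.616}
560.7595903646007 154.38440189647292
```

View pics/m12.png

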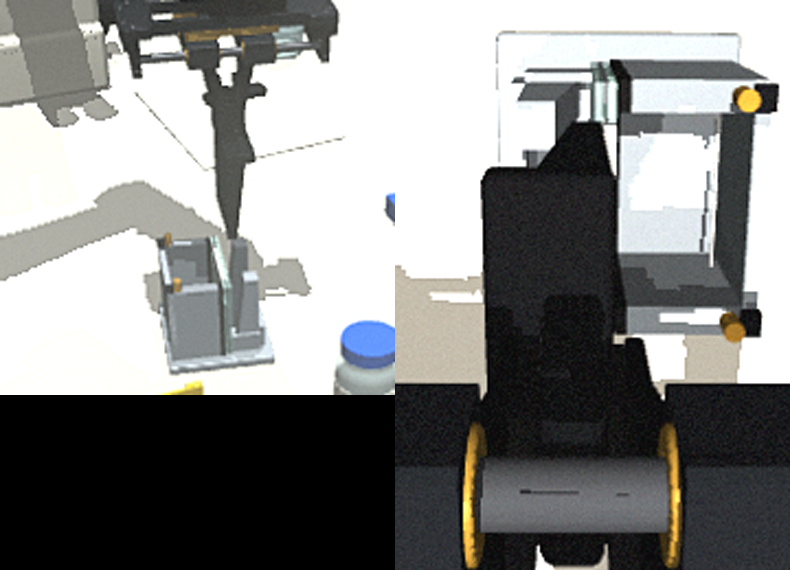

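Request:
carry_out(
  targets="1 0 0 0.04 0 0 0;1 0 0 0 0 0 0;1 0 0 0 0 0 0",
)

```text
time_s: 19.23
position: [554.5, 178.9, 204.2]
tool_rot: [-0.001, 0.722, -0.692, 0.001]
contact_force: [0.1, 0.4, -0.2]
width: 11.7
```

```bash
python3 - <<'E'
from h import *
for n in('side','wrist'): grab(n,n+'13')
st()
b=cv2.imread('pics/wrist13.png')[170:290,250:370]
cv2.imwrite('pics/m13.png',cv2.resize(cv2.convertScaleAbs(b,alpha=2,beta=10),None,fx=5,fy=5,interpolation=cv2.INTER_CUBIC))
p=ctrl.observe()['position'];y=np.radians(2.45);print(p[0]*np.cos(y)+p[1]*np.sin(y),-p[0]*np.sin(y)+p[1]*np.cos(y))
E
```

```text
{'time_s': 19.325, 'q': [0.591, 0.325, -0.129, 0.001, -1.114, -0.548], 'position': [554.664, 179.426, 204.661], 'tool_rot': [-0.001, 0.722, -0.692, 0.001], 'contact_force': [-0.311, 0.17, -0.583], 'ft_torque': [0.029, 0.024, 0.062], 'width': 11.786}
561.8272716171305 155.551468493094
```

View pics/m13.png

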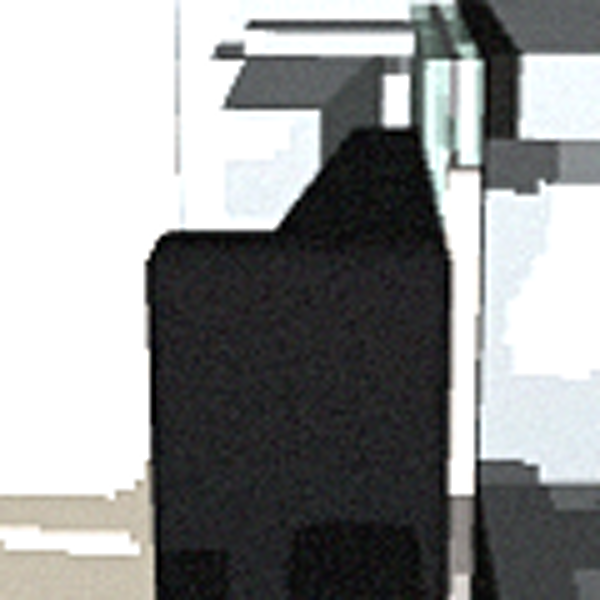

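```bash
python3 - <<'E'
from h import *
np.set_printoptions(precision=1,suppress=True)
w=load('wrist13');y=np.radians(2.45)
fr=lambda p: np.c_[p[:,0]*np.cos(y)+p[:,1]*np.sin(y),-p[:,0]*np.sin(y)+p[:,1]*np.cos(y),p[:,2]]
f=lambda a:np.array(a)/5+[250,170]-0.4
print('toe',fr(onz(w,f([[358,130],[412,130]]),107.7)))
print('shoulder top',fr(onz(w,f([[150,235],[447,235]]),197.7)))
print('glass',fr(onz(w,f([[418,57]]),94)),'rib inner',fr(onz(w,f([[321,108]]),94)),'gasket',fr(onz(w,f([[485,57]]),94)))
E
```

```text
toe [[561.  114.5 107.7]
 [553.7 114.5 107.7]]
shoulder top [[579.5 109.8 197.7]
 [552.9 109.8 197.7]]
glass [[552.6 106.3  94. ]] rib inner [[566.2 113.5  94. ]] gasket [[543.2 106.3  94. ]]
```

Request:
carry_out(
  targets="1 0 0 0.015 0 0 0;1 0 0 0.013 0 0 0;1 0 0 0.01 0 0 0;1 0 0 0 0 0 0;1 0 0 0 0 0 0",
)

```text
time_s: 19.95
position: [553.6, 179.3, 164.9]
tool_rot: [0.0, 0.722, -0.691, -0.0]
contact_force: [-0.2, 0.4, -0.6]
width: 11.9
```

```bash
python3 - <<'E'
from h import *
for n in('side','wrist'): grab(n,n+'14')
st()
a=cv2.imread('pics/side14.png')[110:240,250:360]; b=cv2.imread('pics/wrist14.png')[190:310,250:370]
f=lambda a:cv2.resize(cv2.convertScaleAbs(a,alpha=2,beta=10),(395,int(395*a.shape[0]/a.shape[1])),interpolation=cv2.INTER_CUBIC)
a,b=f(a),f(b);h=min(len(a),len(b));cv2.imwrite('pics/m14.png',np.hstack([a[:h],b[:h]]))
E
```

```text
{'time_s': 20.05, 'q': [0.591, 0.359, -0.184, 0.0, -1.028, -0.548], 'position': [553.691, 179.354, 165.196], 'tool_rot': [-0.0, 0.722, -0.691, 0.0], 'contact_force': [0.165, -0.24, -1.173], 'ft_torque': [-0.034, -0.021, 0.044], 'width': 11.998}
```

View pics/m14.png

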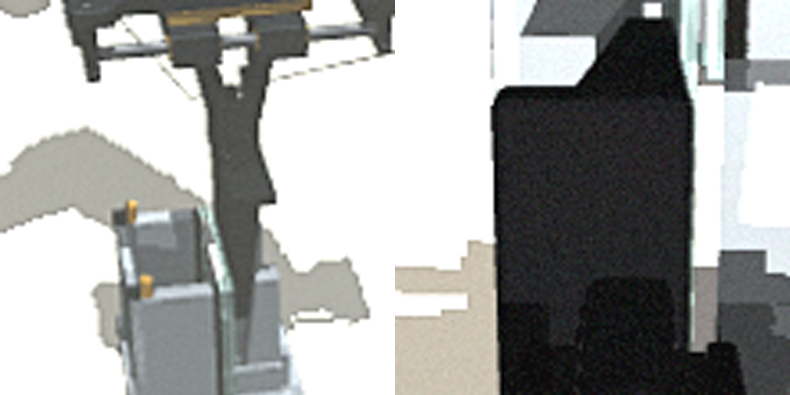

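Request:
carry_out(
  targets="1 0 0.001 0.008 0 0 0;1 0 0 0.007 0 0 0;1 0 0 0 0 0 0;1 0 0 0 0 0 0",
)

```text
time_s: 20.55
position: [552.7, 179.2, 149.7]
tool_rot: [0.0, 0.722, -0.692, 0.0]
contact_force: [1.0, -0.2, -2.4]
width: 11.7
```

Request:
carry_out(
  targets="1 0 0.0008 0.004 0 0 0;1 0 0 0.004 0 0 0;1 0 0 0 0 0 0",
)

```text
time_s: 20.92
position: [552.1, 179.4, 141.7]
tool_rot: [-0.0, 0.722, -0.692, 0.0]
contact_force: [1.5, 0.1, -3.1]
width: 11.9
```

Request:
carry_out(
  targets="1 0 0.0005 0.003 0 0 0;1 0 0 0.003 0 0 0;1 0 0 0 0 0 0",
)

```text
time_s: 21.3
position: [551.6, 179.4, 135.8]
tool_rot: [-0.0, 0.722, -0.692, 0.0]
contact_force: [2.8, 0.6, -1.0]
width: 11.8
```

```bash
python3 - <<'E'
from h import *
for n in('side','wrist'): grab(n,n+'15')
st()
a=cv2.imread('pics/side15.png')[120:240,250:360]; b=cv2.imread('pics/wrist15.png')[190:330,240:380]
f=lambda a:cv2.resize(cv2.convertScaleAbs(a,alpha=2,beta=10),(395,int(395*a.shape[0]/a.shape[1])),interpolation=cv2.INTER_CUBIC)
a,b=f(a),f(b);h=min(len(a),len(b));cv2.imwrite('pics/m15.png',np.hstack([a[:h],b[:h]]))
E
```

```text
{'time_s': 21.4, 'q': [0.594, 0.384, -0.227, -0.0, -0.959, -0.55], 'position': [551.542, 179.379, 135.784], 'tool_rot': [-0.0, 0.722, -0.692, 0.0], 'contact_force': [3.618, 0.429, -2.449], 'ft_torque': [0.263, -1.102, -0.072], 'width': 11.823}
```

View pics/m15.png

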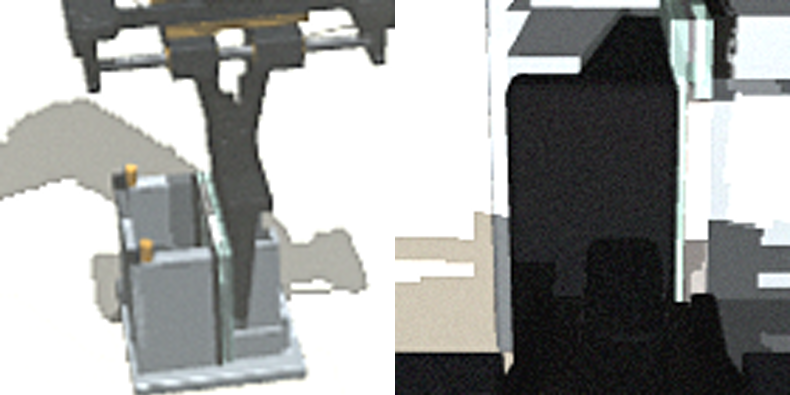

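Request:
carry_out(
  targets="1 0 0.0003 0.003 0 0 0;1 0 0.0003 0.003 0 0 0;1 0 0 0 0 0 0;1 0 0 0 0 0 0",
)

```text
time_s: 21.9
position: [551.0, 179.3, 129.8]
tool_rot: [-0.0, 0.722, -0.692, 0.0]
contact_force: [4.7, 0.6, -1.9]
width: 11.9
```

Request:
carry_out(
  targets="0.6 0 0 0 0 0 0;0.6 0 0 0 0 0 0;0.6 0 0 0 0 0 0;0.6 0 0 0 0 0 0;0.6 0 0 -0.03 0 0 0;0.6 0 0 -0.03 0 0 0;1 0 0 0 0 0 0;1 0 0 0 0 0 0",
)

```text
time_s: 22.9
position: [550.0, 178.9, 189.2]
tool_rot: [0.001, 0.722, -0.692, -0.0]
contact_force: [0.7, 0.3, -0.2]
width: 21.8
```

```bash
python3 - <<'E'
from h import *
for n in('side','wrist'): grab(n,n+'16')
st()
a=cv2.imread('pics/side16.png')[110:240,250:360]; b=cv2.imread('pics/wrist16.png')[160:360,230:400]
f=lambda a:cv2.resize(cv2.convertScaleAbs(a,alpha=2.2,beta=10),(395,int(395*a.shape[0]/a.shape[1])),interpolation=cv2.INTER_CUBIC)
a,b=f(a),f(b);h=min(len(a),len(b));cv2.imwrite('pics/m16.png',np.hstack([a[:h],b[:h]]))
E
```

```text
{'time_s': 23.0, 'q': [0.594, 0.333, -0.159, -0.0, -1.082, -0.55], 'position': [549.961, 178.791, 188.674], 'tool_rot': [0.001, 0.722, -0.692, -0.0], 'contact_force': [-0.193, -0.206, -0.135], 'ft_torque': [0.046, -0.032, -0.035], 'width': 14.234}
```

View pics/m16.png

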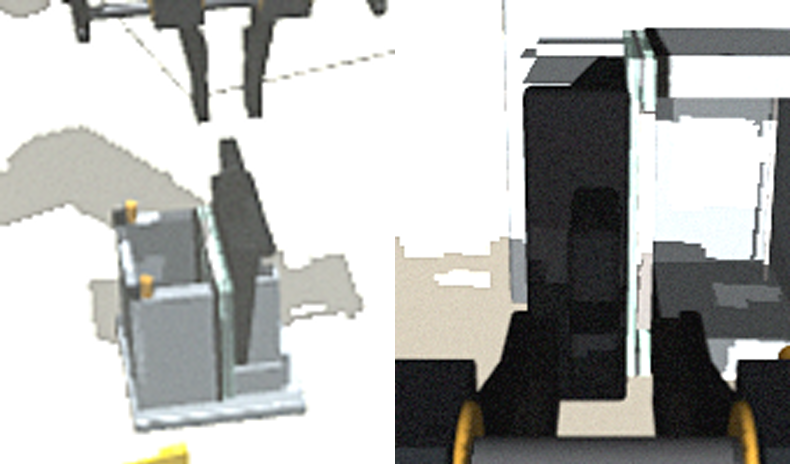

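Request:
carry_out(
  targets="1 0 -0.001 0.01 0 0 0;1 0 0 0.01 0 0 0;1 0 0 0.003 0 0 0;1 0 0 0.003 0 0 0;1 0 0 0 0 0 0",
)

```text
time_s: 23.62
position: [551.7, 179.2, 163.7]
tool_rot: [0.0, 0.722, -0.691, -0.0]
contact_force: [1.3, 0.0, 0.8]
width: 0.5
```

Request:
carry_out(
  targets="1 0 0 0.003 0 0 0;1 0 0 0.003 0 0 0;1 0 0 0.002 0 0 0;1 0 0 0 0 0 0",
)

```text
time_s: 24.12
position: [551.7, 179.3, 157.5]
tool_rot: [-0.0, 0.723, -0.691, 0.0]
contact_force: [-3.3, 0.1, 7.0]
width: 0.6
```

```bash
python3 - <<'E'
from h import *
for n in('side','wrist'): grab(n,n+'17')
st()
a=cv2.imread('pics/side17.png')[110:240,250:360]; b=cv2.imread('pics/wrist17.png')[160:360,230:400]
f=lambda a:cv2.resize(cv2.convertScaleAbs(a,alpha=2.2,beta=10),(395,int(395*a.shape[0]/a.shape[1])),interpolation=cv2.INTER_CUBIC)
a,b=f(a),f(b);h=min(len(a),len(b));cv2.imwrite('pics/m17.png',np.hstack([a[:h],b[:h]]))
E
```

```text
{'time_s': 24.225, 'q': [0.593, 0.363, -0.199, 0.0, -1.008, -0.55], 'position': [551.66, 179.234, 157.472], 'tool_rot': [-0.0, 0.723, -0.691, 0.0], 'contact_force': [-3.005, -1.287, 7.341], 'ft_torque': [-0.023, 1.002, -0.019], 'width': -0.022}
```

View pics/m17.png

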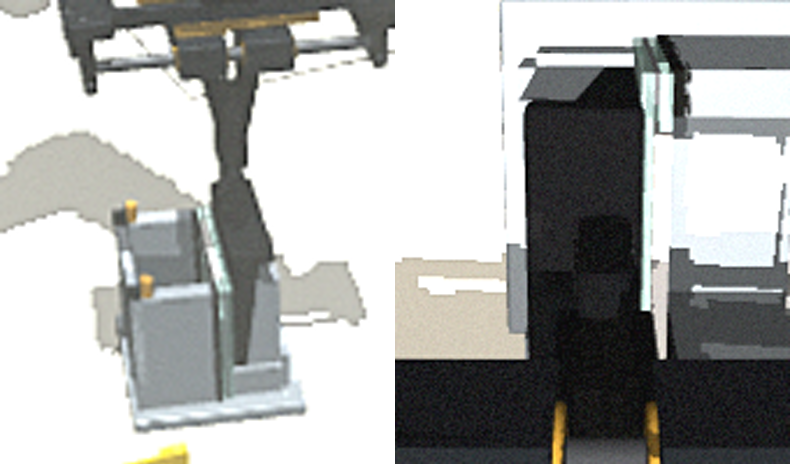

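Request:
carry_out(
  targets="1 0 0.0004 0.003 0 0 0;1 0 0.0004 0.003 0 0 0;1 0 0.0003 0.002 0 0 0;1 0 0 0 0 0 0",
)

```text
time_s: 24.72
position: [550.9, 179.3, 150.8]
tool_rot: [-0.001, 0.723, -0.691, 0.001]
contact_force: [-5.7, 0.7, 11.0]
width: 0.5
```

Request:
carry_out(
  targets="1 0 0.0005 0.003 0 0 0;1 0 0.0005 0.002 0 0 0;1 0 0.0003 0.002 0 0 0;1 0 0 0 0 0 0",
)

```text
time_s: 25.22
position: [550.2, 179.4, 144.9]
tool_rot: [-0.002, 0.723, -0.691, 0.001]
contact_force: [-5.8, -0.4, 16.6]
width: 0.6
```

Request:
carry_out(
  targets="1 0 0.0003 0.0015 0 0 0;1 0 0 0.001 0 0 0;1 0 0 0 0 0 0",
)

```text
time_s: 25.6
position: [550.1, 179.4, 144.3]
tool_rot: [-0.002, 0.723, -0.691, 0.002]
contact_force: [-9.3, -1.4, 23.9]
width: 0.9
```

```bash
python3 - <<'E'
from h import *
for n in('side','scene','wrist'): grab(n,n+'18')
st()
a=cv2.imread('pics/side18.png')[120:240,250:360]; b=cv2.imread('pics/scene18.png')[220:350,380:490]
f=lambda a:cv2.resize(cv2.convertScaleAbs(a,alpha=2.2,beta=10),(395,int(395*a.shape[0]/a.shape[1])),interpolation=cv2.INTER_CUBIC)
a,b=f(a),f(b);h=min(len(a),len(b));cv2.imwrite('pics/m18.png',np.hstack([a[:h],b[:h]]))
E
```

```text
{'time_s': 25.75, 'q': [0.596, 0.371, -0.224, 0.003, -0.971, -0.552], 'position': [550.108, 179.38, 144.305], 'tool_rot': [-0.002, 0.723, -0.691, 0.002], 'contact_force': [-7.951, -0.915, 22.811], 'ft_torque': [-0.175, 2.658, 0.001], 'width': 0.52}
```

View pics/m18.png

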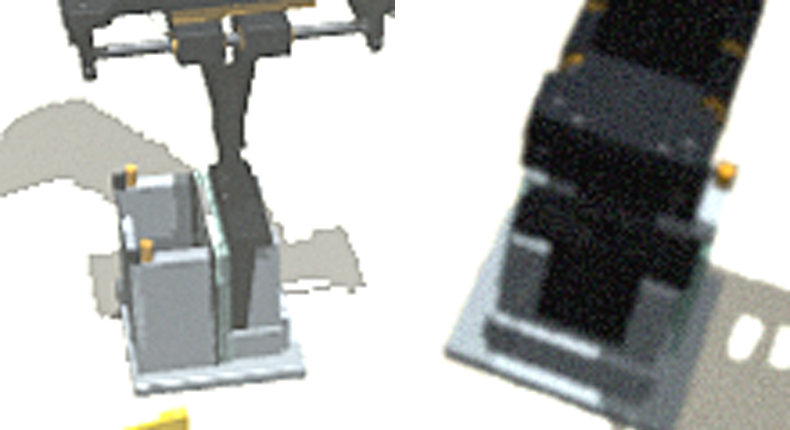

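Request:
carry_out(
  targets="1 0 0.0005 0.001 0 0 0;1 0 0 0.0007 0 0 0;1 0 0 0 0 0 0",
)

```text
time_s: 26.12
position: [550.1, 179.4, 144.3]
tool_rot: [-0.003, 0.723, -0.691, 0.002]
contact_force: [-11.2, -0.8, 30.7]
width: 0.4
```

Request:
carry_out(
  targets="1 0 0 -0.003 0 0 0;1 0 0 -0.005 0 0 0;1 0 0 -0.04 0 0 0;1 0 0 -0.04 0 0 0;1 0 0 -0.04 0 0 0;1 0 0 0 0 0 0;1 0 0 0 0 0 0",
)

```text
time_s: 27.0
position: [548.0, 179.0, 263.7]
tool_rot: [0.001, 0.722, -0.692, -0.001]
contact_force: [-0.2, -0.3, -0.4]
width: 0.4
```

```bash
python3 - <<'E'
from h import *
for n in('side','scene','wrist'): grab(n,n+'19')
st()
a=cv2.imread('pics/side19.png')[130:240,255:355]; b=cv2.imread('pics/wrist19.png')[140:310,240:395]
f=lambda a:cv2.resize(cv2.convertScaleAbs(a,alpha=2.0,beta=10),(395,int(395*a.shape[0]/a.shape[1])),interpolation=cv2.INTER_CUBIC)
a,b=f(a),f(b);h=min(len(a),len(b));cv2.imwrite('pics/m19.png',np.hstack([a[:h],b[:h]]))
E
```

```text
{'time_s': 27.15, 'q': [0.596, 0.278, -0.046, -0.0, -1.25, -0.552], 'position': [547.976, 178.815, 263.063], 'tool_rot': [0.001, 0.722, -0.692, -0.0], 'contact_force': [0.871, -0.096, 0.448], 'ft_torque': [-0.0, 0.037, -0.032], 'width': 0.391}
```

View pics/m19.png

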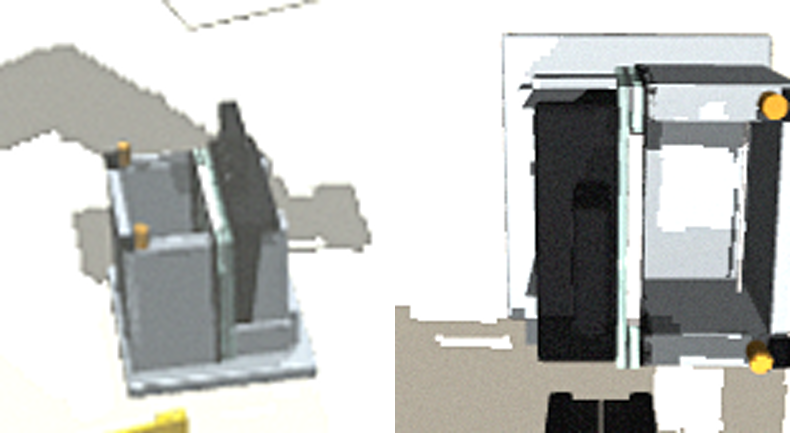

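View pics/side19.png

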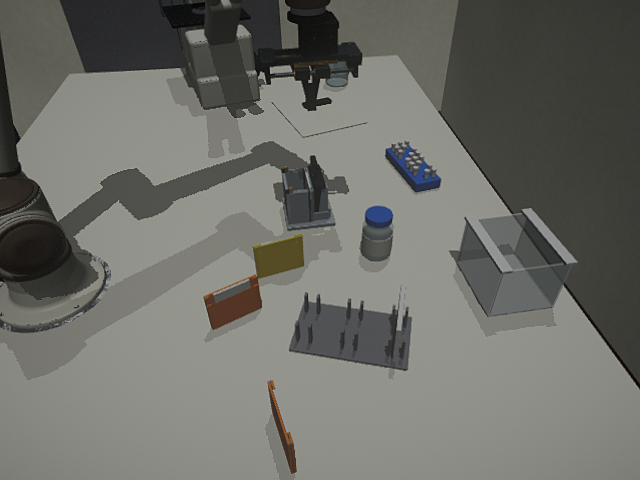

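```bash
python3 - <<'E'
from h import *
b=cv2.imread('pics/wrist19.png')[160:290,285:345]
u=lambda x:cv2.resize(cv2.convertScaleAbs(x,alpha=1.5,beta=12),None,fx=6.5,fy=9,interpolation=cv2.INTER_NEAREST)
cv2.imwrite('pics/m19b.png',np.hstack([u(b[:60]),u(b[70:])]))
np.set_printoptions(precision=1,suppress=True)
w=load('wrist19');y=np.radians(2.45)
fr=lambda p: np.c_[p[:,0]*np.cos(y)+p[:,1]*np.sin(y),-p[:,0]*np.sin(y)+p[:,1]*np.cos(y)]
f=lambda a:(np.array(a)-[395,0])/(395/155)+[240,140]-0.35
print('shoulder z104',fr(onz(w,f([[538,92],[616,92],[616,360],[539,360]]),104)))
print('glass +x top',fr(onz(w,f([[618,86],[617,367]]),94)))
print('tab z144',fr(onz(w,f([[574,195],[608,195],[574,325]]),144)))
E
```

```text
shoulder z104 [[574.2 107.3]
 [549.  107.4]
 [548.6 200. ]
 [575.5 200. ]]
glass +x top [[548.2 106.4]
 [548.  206.6]]
tab z144 [[561.8 132.9]
 [551.9 132.9]
 [562.1 173. ]]
```

View pics/m19b.png

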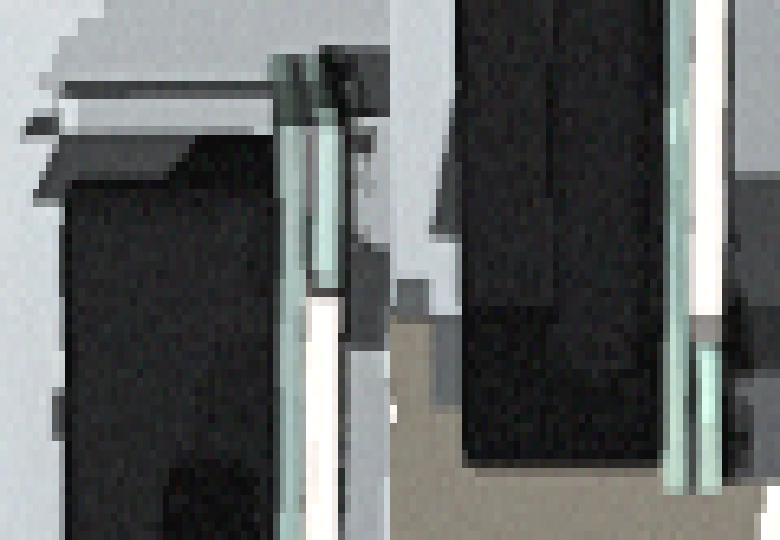

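```bash
python3 - <<'E'
from h import *
print(ctrl.sign_off())
E
```

```text
the job is handed in; nothing more can be done
None
```

The cassette is clamped in the core with the wedge driven home, and I handed the job in at about 27 s. The sign-off reports no verdict.

**What I did:** I lifted the cassette from the rack, stood it on the core's foot with the comb side to the gasket, and let go. I then inserted the wedge flat face to the glass until it was snug. Last, I released it and pressed it home with shut fingers on top of the tab, then backed clear.

**Last checks:**
- **Wedge seat:** the tab top stopped at z = 144.3 mm (144 expected at home). It did not move when I raised the press from about 23 to 31 N, so the shoulder looks to be resting on the ribs.
- **Clamping:** the glass face moved about 3 mm towards the gasket, matching the squeeze expected with the wedge home.
- **Cassette edges:** they sit about 0.5 mm towards +y of the core's sides at both ends.
- **Other items:** the plain plate and the bottle looked undisturbed in the last side view.

**Disagreements:** the wedge shoulder measured about 1.8 mm off the core's mid-width, but that reading also made the shoulder 92.6 mm wide instead of 90 mm. The side and scene cameras disagreed by up to about 7 mm on rack positions, so I relied on the wrist camera.

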